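# Park the sprung clamp and weigh the sample bottle

## Task

Free the bottle in the viewing stand by drawing the sprung clamp back by its upright handle and swinging the handle over into the holding notch of its slot, so that the clamp stays back when you let go. Then take the bottle out, keeping your tool in line with its lean under the lamp hood, and set it down gently, upright and wholly on the balance's round pan. Let go, leave the clamp parked in its notch, and do not disturb the black jar and the small white bottle standing between stand and balance.

Things in the scene. Friction and masses are not known exactly. Their poses are not given: they have to be found in the camera images.
- stand: White and aluminium viewing stand, fixed to the bench, holding the leaning bottle under a lamp hood, with a sprung clamp on its +y half. Base block 200 x 280 x 36 mm. Origin: centre of the base's underside; x points away from the robot's side, y along the clamp's rod, z up.
- cradle (a point): Bottom of the cradle, where the centre of the bottle's foot rests: (35, -50, 60) mm in the stand's frame. The bottle leans 28 degrees from vertical towards the stand's -x (direction -0.469, 0, 0.883). The vee under it reaches 70 mm up along it, the fixed cheek on its -y side and the clamp jaw on its +y side 60 mm; draw it out along its own axis.
- hood (a point): Underside of the white lamp hood, 70 x 90 x 18 mm, at (55, -50, 224) mm in the stand's frame, level, its edge nearest the robot at x = 20 mm. It overhangs the bottle, so a gripper comes in along the bottle's lean, from the -x side. Its 14 mm post stands at (83, -120) mm.
- notch (a point): Blind end of the holding notch, on top of the gate plate: 6 mm steel, level, z = 133 to 139 mm, x = -39 to 49, y = 41 to 139 mm in the stand's frame. Its 15 mm wide J-shaped slot guides the handle's stem: straight back along +y, at the far end sideways towards -x, then this short notch back towards -y. The stem rests here at (-6, 101) mm.
- clamp (a joint): Travel (m) of the sprung clamp jaw and its rod along the stand's +y. 0 = pressing on the bottle's +y side; grows as it is drawn back; stop at 0.052. The spring pulls it back towards the bottle with about 6 N at 0 and 11 N at full draw. The handle can swing over only when this is above about 0.046; resting in the holding notch it reads about 0.036.
- handle (a joint): Swing (rad) of the handle about the clamp's rod (the rod's axis runs along the stand's y at x = 19, z = 91 mm): 0 = upright, grows as the grip goes towards the stand's -x; stop at 0.54. A light spring (0.25 N m at 0.5 rad) turns it upright. The notch lies at 0.5 rad.
- grip (a point): Centre of the black plastic grip block on the handle's 10 mm steel stem: 26 mm across x, 22 mm along y, 50 mm long, centre 115 mm from the rod's axis. With the clamp shut it is at (19, 65, 206) mm in the stand's frame; fully drawn at (19, 117, 206); drawn and swung 0.5 rad at (-36, 117, 192); parked at (-36, 101, 192). Taken from above; it leans with the swing.
- bottle: White plastic sample bottle with a paper band and a black cap: body 48 mm in diameter and 104 mm high, cap 32 mm in diameter, 128 mm over all, 0.2 kg or so. Origin: centre of its foot; z runs along its axis to the cap. It starts leaning in the stand. Grip the white body about 95 mm above the foot.
- balance: White bench balance, fixed, 240 x 190 x 52 mm, with a black panel towards -x. Origin: centre of its underside, z up.
- pan (a point): Centre of the top of the balance's round steel pan, 124 mm in diameter, 68 mm above the bench. It does not sink.
- wide_jar: Black jar, 63 mm in diameter and 52 mm high, standing between stand and balance nearer the robot: leave it alone. Origin: centre of its underside.
- small_bottle: Small white bottle, 36 mm in diameter and 56 mm high, standing between stand and balance farther away: leave it alone. Origin: centre of its underside.
Mind the look-alikes: they are no part of the job. What is shaped like the bottle but blue is not meant.

How it is judged (in metres and radians):
On the way, in this order (a step that is already met when the one before it is completed fails the run):
1. the clamp is parked in its notch and stays there by itself, no finger on it (jaw drawn 30 to 42 mm, handle swung more than 0.40 rad), the bottle still in its cradle (value of joint clamp between 0.03 and 0.042 m and value of joint handle above 0.4 rad and contact force between the fingers and clamp below 0.3 N and distance of bottle from where it was at the start of the episode below 0.02 m), for 0.3 s.
2. the bottle is lifted clear of the cradle while the clamp stays parked (value of joint clamp between 0.03 and 0.042 m and value of joint handle above 0.4 rad and z of bottle in the frame of stand above 0.12 m), for 0.1 s.
At the end, for the whole second after the job is handed in: The bottle stands upright (within 0.08 rad) and at rest wholly on the pan, its foot within 40 mm of the pan's centre and within 4 mm of its height, let go; the clamp is still parked in its notch (jaw drawn 30 to 42 mm, handle swung more than 0.40 rad) (value of joint clamp between 0.03 and 0.042 m and value of joint handle above 0.4 rad and angle between bottle's own z axis and vertical below 0.08 rad and horizontal distance between bottle and pan below 0.04 m and z of bottle in the frame of pan between -0.004 and 0.004 m and linear speed of bottle below 0.02 m/s and angular speed of bottle below 0.1 rad/s); the robot touches nothing.
It fails at once if the bottle is dropped or banged on the balance (over 60 N) (contact force between bottle and balance above 60 N).
It fails at once if the black jar or the small bottle is disturbed (moved more than 30 mm) (distance of any of wide_jar, small_bottle from where it was at the start of the episode above 0.03 m).
It also fails if it takes over 64 s, if anything falls off the work surface, if the arm or the gripper's body presses on something with over 40 N, if the wrist force passes 120 N, or if a joint passes its speed limit or range.

## Robot

A 7-joint arm with a two-finger parallel gripper is mounted at the origin on the work surface. World frame = base frame: x ahead of the robot, y to its left, z up, the work surface at z = 0. Lengths are in mm, angles in rad, forces in N, time in s.
With the tool pointing down it reaches from about 400 to 875 mm from the base axis. Payload 4.4 kg.
Tool frame: the origin (TCP) lies midway between the tips of the shut fingers; the grasp point (between the pads) lies 19 mm behind it; x points along the fingers, y is the direction in which the jaws open and shut, and the axes are right-handed (so a half turn about x gives the same grasp; the last joint's range is limited). The gripper opens to 85 mm and grips with 20 to 120 N. Pads are 22 mm wide; open, the fingers measure 114 mm over their backs; the gripper's body (76 mm by 85 mm) begins 54 mm behind the grasp point. The pads swing forward as they close: fully open they stand 13 mm farther back than shut.
Start: joints at [-1.236, 0.628, 0.038, 1.517, -0.027, 0.996, -0.02], TCP at [253.578, 598.512, 199.513] pointing down, gripper open.
Joint ranges: [-3.06, 3.06], [-0.37, 2.12], [-1.25, 1.32], [0.18, 2.47], [-1.1, 4.24], [0.23, 1.98], [-2.94, 2.94]. Speed limits (rad/s): [2.57, 2.57, 3.14, 3.14, 3.14, 3.14, 3.14].

## Interface

Orientations are given as [roll, pitch, yaw] about the fixed x, y, z axes, in that order (R = Rz(yaw) Ry(pitch) Rx(roll)).
In Python, from cell import ctrl gives the robot as it stands.
- The arm moves only by the tool arm_command, never from a script. Its argument "series" is a list of rows, each a list of 7 numbers: the opening, from 0 (shut) to 1 (fully open), then the shift along the world's x, y, z in cm, then the turn, a rotation vector about the world's x, y, z in degrees. In form: [[claw, x, y, z, rx, ry, rz], ...]. A call has 1 to 20 rows; each row shifts and turns the commanded pose from where the row before left it; what a row does not reach is not made up. A row lasts 1/12 s, in which the tool goes at most 41.7 mm and 7.16 degrees, less where a joint would pass 70% of its speed; a pose out of reach is approached as far as the arm can. A call with a gripper value outside its range is refused whole. The fingers move at their own pace and stop on an object; the grip force is fixed at half the most. Time passes only in rows, so rows that do not move let the fingers close. It gives the time, the measured TCP pose, the force and the opening at its end, in the units of the state.
- ctrl.read_state(): the state, without advancing time (a new reading comes with each control period).
- ctrl.get_image(name): name is "scene" or "top"; returns the picture (480x640x3 uint8, blue, green, red); there is no depth.
- ctrl.calibration(name): a dict with "fovy" (degrees; the focal length in pixels is half the picture's height over the tangent of half this angle, whatever the lens; pixels are square), "cx", "cy" (the principal point, pixels), "k1" (the pictures are not rectified: a ray, as slopes to the right and down, at radius r is drawn at 1 + k1 r^2 times it, then the intrinsics apply), "cam_to_world" (4x4, takes a point from camera to world coordinates). Camera axes: x right, y up, looking along -z (the intrinsics and any distortion apply to the point x, -y, -z); pixel columns grow to the right and rows downward; lengths in mm; the calibration is good to about 2 mm. A picture is of the moment at which its call begins. calibration takes no time and is no camera call.
- ctrl.finish_job(): hands the job in, once; it reports no verdict.
Trained networks look in the newest picture that a camera, given by its name, has taken for a name from the list of things; names that differ only in an ending like _2 or _b are one class to them, and where a whole thing is asked for, a point or a joint stands for the part that bears it (a point fixed in the world has none). Each returns a list of dicts, best first, with "conf" (0 to 1); they miss things now and then, are a little off and sometimes report something else, mostly with a low value. They report only what shows in the picture. A call takes as long as a camera call. They do not tell look-alikes from the thing itself.
- ctrl.spot_in(label, camera): "centre" ([x, y, z] in mm, in world coordinates, good to about 4 mm: the middle of the surface that is visible of it).
The state is a dict: "clock": time; "qpos": joint angles; "qd": joint speeds; "tau": joint torques, N m; "eef_pos": TCP position; "tool_rot": TCP orientation; "force": force on the tool from outside, world axes, zero at the start; "torque": the same for the moment, N m; "width": finger opening in mm.
Only numpy, scipy, OpenCV 4.12 (cv2) and the standard library are available. Lean on these libraries where they do the work, as an engineer would, in place of code of your own. Each camera call takes 0.05 s, during which the arm holds its last target.

## Working session

There is one attempt and no reset: what is moved stays moved. The work goes in short steps, Python scripts to look and compute and a tool call to move; the robot and the scene stay as the last step left them, time stands still between calls to the robot, and variables do not carry over. Pictures are saved under pics/ and viewed, and the job is handed in when it is done.

Besides the shell and the picture viewer there is one more tool, called after ">>>" in YAML: its name, and indented under it one key for each argument. arm_command: Moves the arm, as the interface text tells. Its arguments: {"type":"object","properties":{"series":{"type":"array"}},"required":["series"]}

```bash
mkdir -p pics; ls; python3 - <<'E'
from cell import ctrl
import cv2, numpy as np
print(ctrl.read_state())
for n in ("scene","top"):
    im=ctrl.get_image(n); cv2.imwrite(f"pics/{n}0.png",im)
    c=ctrl.calibration(n); print(n,{k:np.round(v,4).tolist() for k,v in c.items()})
    for l in ("stand","bottle","balance","wide_jar","small_bottle","clamp","handle","grip","pan","hood"):
        try: print(n,l,[(np.round(d['centre'],0).tolist(),round(d['conf'],2)) for d in ctrl.spot_in(l,n)])
        except Exception as e: print(n,l,e)
E
```

```text
pics
{'clock': 0.0, 'qpos': array([-1.2357656 ,  0.62932255,  0.0383964 ,  1.51841097, -0.02699406,
        0.99626853, -0.02002665]), 'qd': array([-0.00017432, -0.00048559, -0.0002647 ,  0.00079631,  0.00103414,
        0.00041576, -0.00013259]), 'tau': array([-6.31810999e-04, -5.63387203e+01,  1.22536797e+00, -1.93459922e+01,
        1.07091325e-02,  1.04134547e-02, -1.34303397e-05]), 'eef_pos': array([253.2983263 , 597.85792289, 198.58984011]), 'tool_rot': array([-1.56933296,  1.56890341, -1.97015123]), 'force': array([-0.35915772,  0.65276892, -0.0304071 ]), 'torque': array([-0.00912614,  0.03089959,  0.00765555]), 'width': 85.13834875798018}
scene {'fovy': 43.0614, 'cx': 321.3225, 'cy': 240.2375, 'k1': 0.06, 'cam_to_world': [[-0.4895, -0.6819, 0.5436, 1160.7296], [0.872, -0.3907, 0.295, 284.3914], [0.0113, 0.6184, 0.7858, 1083.5443], [0.0, 0.0, 0.0, 1.0]]}
scene stand [([596.0, -185.0, 36.0], 0.73)]
scene bottle [([588.0, -235.0, 116.0], 0.98), ([355.0, -333.0, 42.0], 0.98), ([507.0, -493.0, 46.0], 0.73)]
scene balance [([594.0, 215.0, 51.0], 0.75)]
scene wide_jar [([514.0, 10.0
[... 412 characters left out ...]
 0.0139, -0.0016, -59.543], [0.0001, 0.1163, 0.9932, 1197.0617], [0.0, 0.0, 0.0, 1.0]]}
top stand [([556.0, -207.0, 36.0], 0.88), ([654.0, -6.0, 52.0], 0.42)]
top bottle [([339.0, -340.0, 44.0], 0.91), ([508.0, -479.0, 42.0], 0.56)]
top balance [([563.0, -139.0, 230.0], 0.74), ([564.0, 208.0, 54.0], 0.69), ([557.0, -250.0, 157.0], 0.22)]
top wide_jar [([552.0, -204.0, 41.0], 0.64), ([506.0, 10.0, 50.0], 0.56)]
top small_bottle [([655.0, -5.0, 55.0], 0.57)]
top clamp [([566.0, -142.0, 104.0], 0.84)]
top handle [([564.0, -137.0, 230.0], 0.76), ([554.0, -206.0, 38.0], 0.42)]
top grip [([570.0, -134.0, 232.0], 0.48)]
top pan [([559.0, 202.0, 52.0], 0.57)]
top hood [([555.0, -208.0, 37.0], 0.61)]
```

View pics/scene0.png

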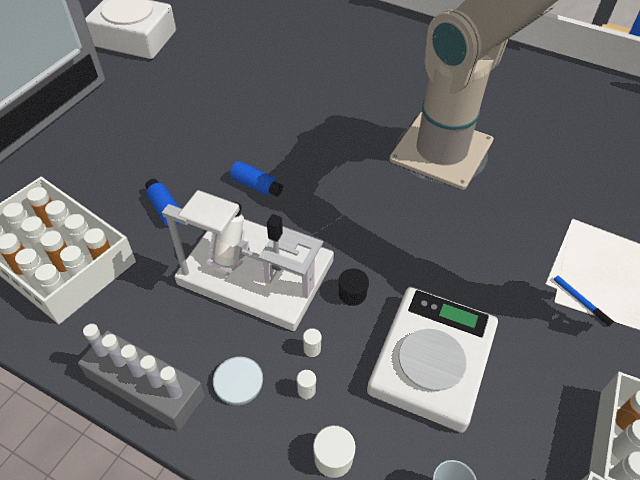

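View pics/top0.png

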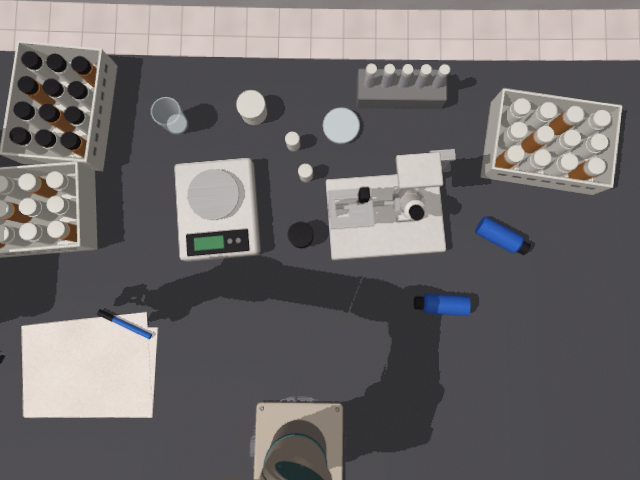

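The scene view shows the leaning white bottle at about (230,240) under the hood (210,210), the clamp grip at (275,228), the balance pan at (432,360), the black jar at (352,287), and small white bottles at (312,342) and (306,383). The blue bottles at (160,200) and (257,178) are look-alikes. I'll enlarge to measure the corners.

```bash
python3 - <<'E'
import cv2
a=cv2.imread("pics/top0.png"); 
cv2.imwrite("pics/top_c.png",cv2.resize(a[130:280,310:470],None,fx=5,fy=5,interpolation=cv2.INTER_CUBIC)[:600*2,:800] if 0 else cv2.resize(a[140:270,310:470],None,fx=4.6,fy=4.6,interpolation=cv2.INTER_CUBIC))
b=cv2.imread("pics/scene0.png")
cv2.imwrite("pics/sc_c.png",cv2.resize(b[180:340,140:350],None,fx=3.7,fy=3.7,interpolation=cv2.INTER_CUBIC))
cv2.imwrite("pics/top_b.png",cv2.resize(a[140:270,160:330],None,fx=4.6,fy=4.6,interpolation=cv2.INTER_CUBIC))
E
```

```text
(no output)
```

View pics/top_c.png

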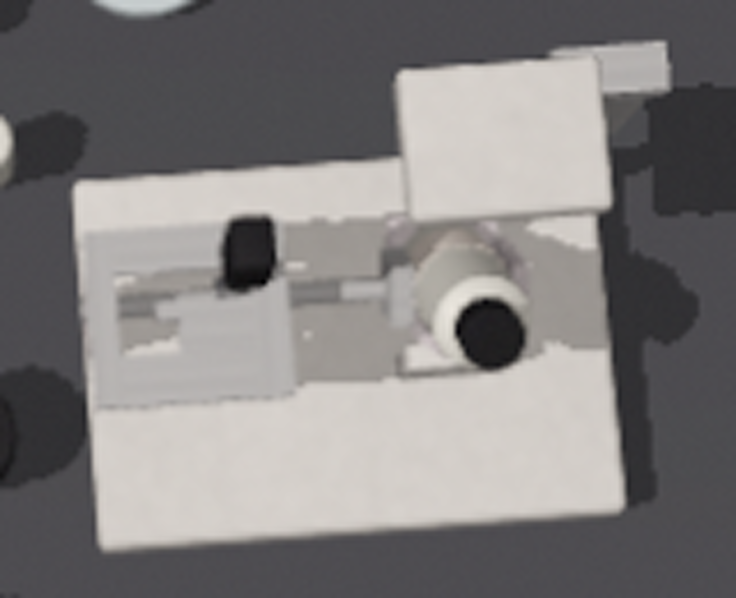

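View pics/sc_c.png

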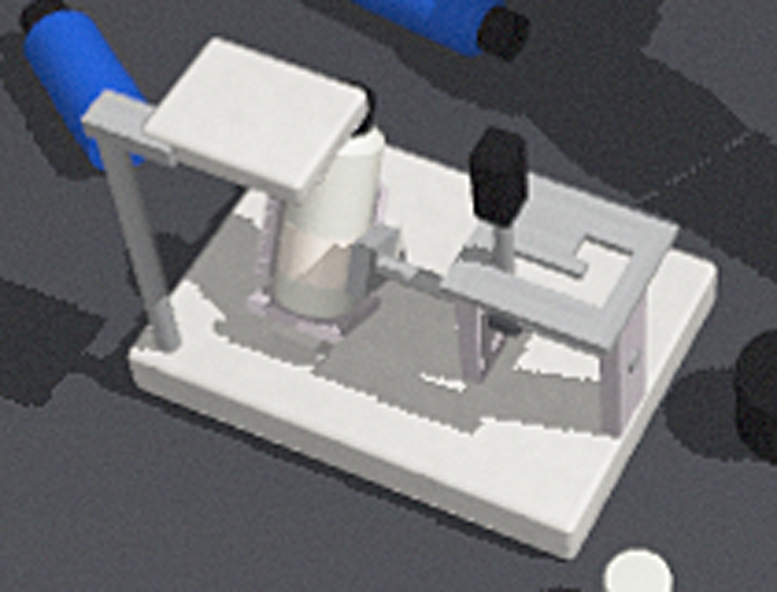

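View pics/top_b.png

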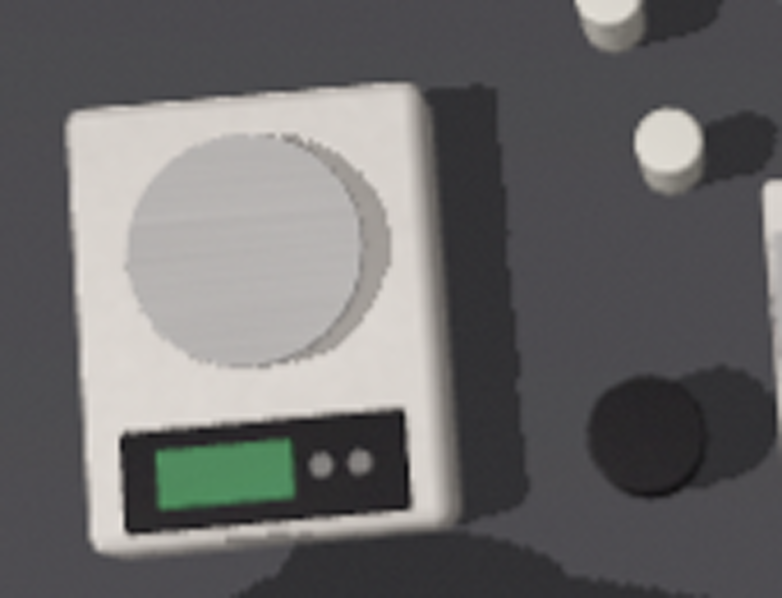

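```bash
cat > h.py <<'E'
import numpy as np, cv2
from cell import ctrl
def proj(P,n):
    c=ctrl.calibration(n); f=240/np.tan(np.radians(c["fovy"]/2))
    p=(np.atleast_2d(P)-np.array(c["cam_to_world"])[:3,3])@np.array(c["cam_to_world"])[:3,:3]
    s=np.c_[p[:,0]/-p[:,2],-p[:,1]/-p[:,2]]; r2=(s**2).sum(1,keepdims=True)
    return s*(1+c["k1"]*r2)*f+[c["cx"],c["cy"]]
def unproj(uv,n,z):
    from scipy.optimize import fsolve
    return [np.round(fsolve(lambda q:(proj([[q[0],q[1],z]],n)-p).ravel(),[580,0]),1) for p in np.atleast_2d(uv)]
E
cat > fit.py <<'E'
from h import *
from scipy.optimize import least_squares
T=lambda u,v:((u+.5)/4.6-.5+310,(v+.5)/4.6-.5+140)
S=lambda u,v:((u+.5)/3.7-.5+140,(v+.5)/3.7-.5+180)
obs=[("top",(100,140,36),T(73,183)),("top",(-100,140,36),T(99,550)),("top",(-100,-140,36),T(626,511)),
("top",(90,-5,242),T(398,72)),("top",(90,-95,242),T(597,57)),("top",(20,-95,242),T(612,208)),("top",(20,-5,242),T(410,220)),
("top",(-39,139,139),T(100,408)),("top",(-39,41,139),T(297,395)),
("scene",(100,140,36),S(573,541)),("scene",(100,-140,36),S(130,357)),("scene",(-100,140,36),S(718,260)),
("scene",(90,-5,242),S(300,192)),("scene",(90,-95,242),S(145,130)),("scene",(20,-95,242),S(215,38)),("scene",(20,-5,242),S(368,98)),
("scene",(49,139,139),S(607,348)),("scene",(-39,139,139),S(678,230))]
def W(p,q):
    c,s=np.cos(q[2]),np.sin(q[2]); p=np.atleast_2d(p)
    return np.c_[c*p[:,0]-s*p[:,1]+q[0],s*p[:,0]+c*p[:,1]+q[1],p[:,2]]
def res(q,w=("top","scene")): return np.concatenate([(proj(W(o[1],q),o[0])[0]-o[2]) for o in obs if o[0] in w])
for w in (("top","scene"),("top",),("scene",)):
    r=least_squares(lambda q:res(q,w),[570,-200,0],loss="soft_l1",x_scale=[1,1,.01]); print(w,r.x, np.sqrt(np.mean(r.fun**2)))
    if len(w)==2:
        np.save("stand.npy",r.x); print(np.round(res(r.x).reshape(-1,2),1).tolist())
        for n,p in dict(cradle=(35,-50,60),grip=(19,65,206)).items(): print(n,W(p,r.x))
Tb=lambda u,v:((u+.5)/4.6-.5+160,(v+.5)/4.6-.5+140)
print("pan",unproj(Tb(245,250),"top",68),unproj([432,358.5],"scene",68))
print("jar",unproj(Tb(648,437),"top",52),"small",unproj(Tb(670,142),"top",56),"small2",unproj(Tb(610,0),"top",56))
E
python3 fit.py
```

```text
('top', 'scene') [ 5.57508318e+02 -2.01134296e+02  9.06943614e-02] 1.0718561968304827
[[-0.8, -1.0], [-0.2, -0.3], [0.3, -0.6], [-0.7, -1.4], [0.1, -1.5], [0.3, -0.8], [-0.1, -0.0], [-1.6, 0.0], [-0.6, -0.5], [0.0, -2.6], [-1.6, -1.1], [0.9, 0.1], [-0.1, -1.4], [-1.8, -0.8], [-0.4, -1.6], [0.6, -2.8], [0.8, 0.1], [0.5, -1.2]]
cradle [[ 596.89297485 -247.75884743   60.        ]]
grip [[ 570.54317445 -134.68060895  206.        ]]
('top',) [ 5.56027578e+02 -2.01815244e+02  8.77880405e-02] 0.5540040939743183
('scene',) [ 5.59962499e+02 -1.99679623e+02  9.25180471e-02] 0.9793491915168154
pan [array([594.7, 213.9])] [array([598.4, 215.4])]
jar [array([501.6,   3.4])] small [array([658.7,  -5.3])] small2 [array([735.5,  28.1])]
```

```bash
cat >> h.py <<'E'
from scipy.spatial.transform import Rotation as R
q=np.load("stand.npy")
SR=R.from_euler("z",q[2])
def Wp(p): return SR.apply(p)+[q[0],q[1],0]
def Rt(a,sgn=1): # tool x pointing down, leaned by a about stand y (a>0: tool axis base leans to -x), jaws along stand y
    x=np.array([np.sin(a),0,-np.cos(a)]); y=np.array([0,sgn,0]); z=np.cross(x,y)
    return SR*R.from_matrix(np.c_[x,y,z])
def delta(Rto,pto):
    s=ctrl.read_state(); Rc=R.from_euler("xyz",s["tool_rot"])
    return np.round((pto-s["eef_pos"])/10,2), np.round(np.degrees((Rto*Rc.inv()).as_rotvec()),2)
def report():
    s=ctrl.read_state(); Rc=R.from_euler("xyz",s["tool_rot"]); 
    print("t",round(s["clock"],2),"tcp",np.round(s["eef_pos"],1),"stand-frame",np.round(SR.inv().apply(s["eef_pos"]-[q[0],q[1],0]),1),"F_stand",np.round(SR.inv().apply(s["force"]),1),"w",round(s["width"],1),"q",np.round(s["qpos"],2))
    print("axes in stand\n",np.round((SR.inv()*Rc).as_matrix(),3))
E
python3 - <<'E'
from h import *
report()
g=Wp([19,65,206])
for s in (1,-1): print(s,delta(Rt(0,s),g+[0,0,124]),g)
E
```

```text
t 1.1 tcp [253.6 598.5 199.5] stand-frame [-230.3  823.9  199.5] F_stand [-0.6  0.5  0.2] w 85.5 q [-1.24  0.63  0.04  1.52 -0.03  1.   -0.02]
axes in stand
 [[-0.     0.472  0.882]
 [ 0.     0.882 -0.472]
 [-1.     0.    -0.   ]]
1 (array([ 31.7 , -73.32,  13.05]), array([-0.  , -0.  , 28.16])) [ 570.54317445 -134.68060895  206.        ]
-1 (array([ 31.7 , -73.32,  13.05]), array([  -0.  ,    0.  , -151.84])) [ 570.54317445 -134.68060895  206.        ]
```

>>> arm_command:
  series:
    - [0.65,0,0,2.2,0,0,0]
    - [0.65,0,0,2.2,0,0,0]
    - [0.65,0,0,2.2,0,0,0]
    - [0.65,0,0,2.2,0,0,0]
    - [0.65,0,0,2.2,0,0,0]
    - [0.65,0,0,2.05,0,0,0]
    - [0.65,1,-2.4,0,0,0,0.94]
    - [0.65,1,-2.4,0,0,0,0.94]
    - [0.65,1,-2.4,0,0,0,0.94]
    - [0.65,1,-2.4,0,0,0,0.94]
    - [0.65,1,-2.4,0,0,0,0.94]
    - [0.65,1,-2.4,0,0,0,0.94]
    - [0.65,1,-2.4,0,0,0,0.94]
    - [0.65,1,-2.4,0,0,0,0.94]
    - [0.65,1,-2.4,0,0,0,0.94]
    - [0.65,1,-2.4,0,0,0,0.94]
    - [0.65,1,-2.4,0,0,0,0.94]
    - [0.65,1,-2.4,0,0,0,0.94]
    - [0.65,1,-2.4,0,0,0,0.94]
    - [0.65,1,-2.4,0,0,0,0.94]

```text
clock: 2.77
eef_pos: [393.9, 261.3, 330.2]
tool_rot: [0.948, 1.57, 0.778]
force: [0.2, 0.1, 0.3]
width: 55.4
```

>>> arm_command:
  series:
    - [0.65,1.1,-2.5,0,0,0,0.94]
    - [0.65,1.1,-2.5,0,0,0,0.94]
    - [0.65,1.1,-2.5,0,0,0,0.94]
    - [0.65,1.1,-2.5,0,0,0,0.94]
    - [0.65,1.1,-2.5,0,0,0,0.94]
    - [0.65,1.1,-2.5,0,0,0,0.94]
    - [0.65,1.1,-2.5,0,0,0,0.94]
    - [0.65,1.1,-2.5,0,0,0,0.94]
    - [0.65,1.1,-2.5,0,0,0,0.94]
    - [0.65,1.1,-2.5,0,0,0,0.94]
    - [0.65,1.1,-2.5,0,0,0,0.94]
    - [0.65,1.1,-2.5,0,0,0,0.94]
    - [0.65,1.1,-2.5,0,0,0,0.94]
    - [0.65,1.1,-2.5,0,0,0,0.94]
    - [0.65,1.1,-2.5,0,0,0,0.94]
    - [0.65,1.1,-2.5,0,0,0,0.94]
    - [0,0,0,0,0,0,0]

```text
clock: 4.18
eef_pos: [570.4, -144.3, 329.8]
tool_rot: [-1.482, 1.566, -1.397]
force: [-0.0, -0.5, -0.3]
width: 45.0
```

```bash
python3 - <<'E'
from h import *
im=ctrl.get_image("scene"); cv2.imwrite("pics/s1.png",cv2.resize(im[100:340,140:440],None,fx=2.5,fy=2.5))
im=ctrl.get_image("top"); cv2.imwrite("pics/t1.png",cv2.resize(im[100:300,250:510],None,fx=3,fy=3))
report(); print(delta(Rt(0),Wp([19,65,206+124])))
E
```

```text
t 4.28 tcp [ 569.4 -138.6  329.7] stand-frame [ 17.5  61.2 329.7] F_stand [ 0.8  0.8 -0.4] w 30.0 q [ 0.03  0.43  0.25  1.52 -0.11  1.21  1.95]
axes in stand
 [[-0.001  0.002  1.   ]
 [ 0.     1.    -0.002]
 [-1.     0.    -0.001]]
(array([0.12, 0.39, 0.03]), array([ 0.  , -0.04,  0.11]))
```

View pics/s1.png

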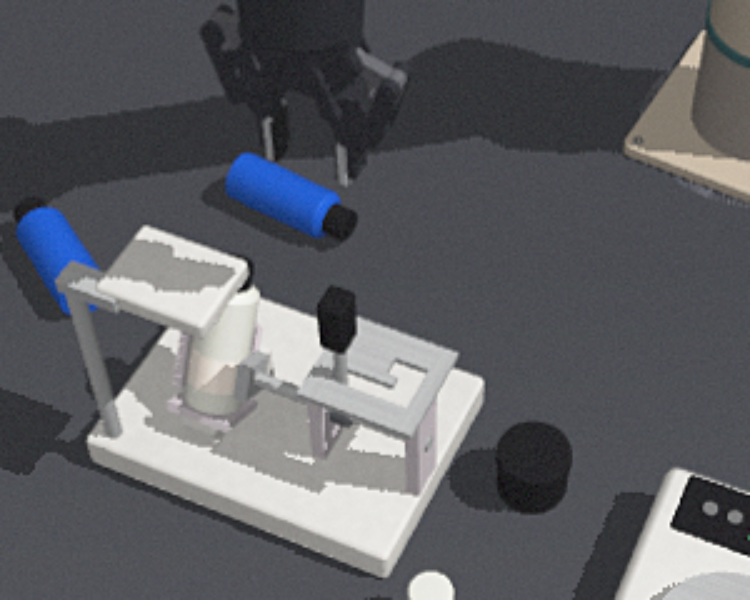

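View pics/t1.png

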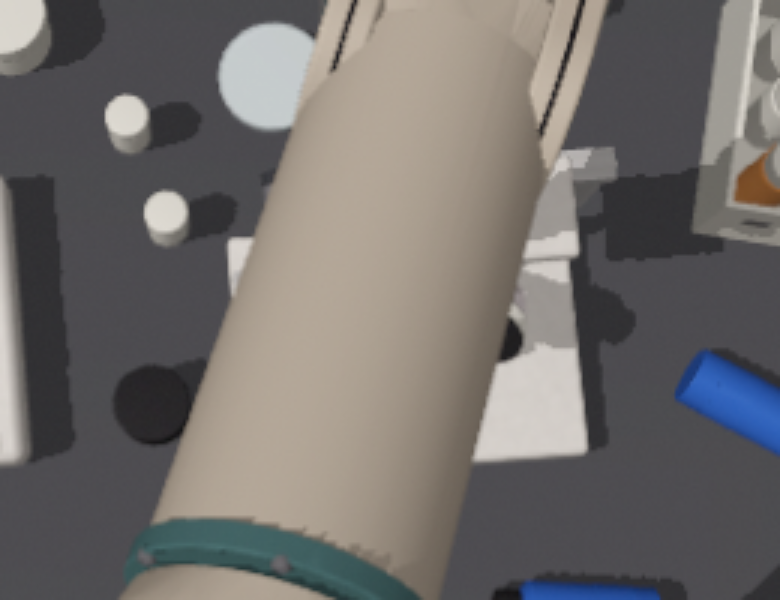

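```bash
python3 - <<'E'
from h import *
s=ctrl.read_state(); print((proj(s["eef_pos"],"scene")-[140,100])*2.5, (proj(Wp([19,65,231]),"scene")-[140,100])*2.5)
E
```

```text
[[324.53861275 200.63171063]] [[335.70347837 297.35606987]]
```

```bash
python3 - <<'E'
from h import *
im=ctrl.get_image("scene"); s=ctrl.read_state()
x=cv2.resize(im[100:220,200:360],None,fx=5,fy=5,interpolation=cv2.INTER_CUBIC)
for d in (0,-10,-19):
    for w in (-s["width"]/2,0,s["width"]/2):
        p=s["eef_pos"]+SR.apply([0,w,-d]); u=(proj(p,"scene")[0]-[200,100]+.5)*5; cv2.circle(x,tuple(u.astype(int)),3,(0,0,255) if d==0 else (0,255,0),-1)
cv2.imwrite("pics/s2.png",x); report()
E
```

```text
t 4.33 tcp [ 569.3 -137.   329.7] stand-frame [ 17.6  62.8 329.7] F_stand [0.  0.6 0.1] w 22.1 q [ 0.03  0.43  0.25  1.52 -0.11  1.21  1.95]
axes in stand
 [[-0.001 -0.     1.   ]
 [ 0.001  1.     0.   ]
 [-1.     0.001 -0.001]]
```

View pics/s2.png

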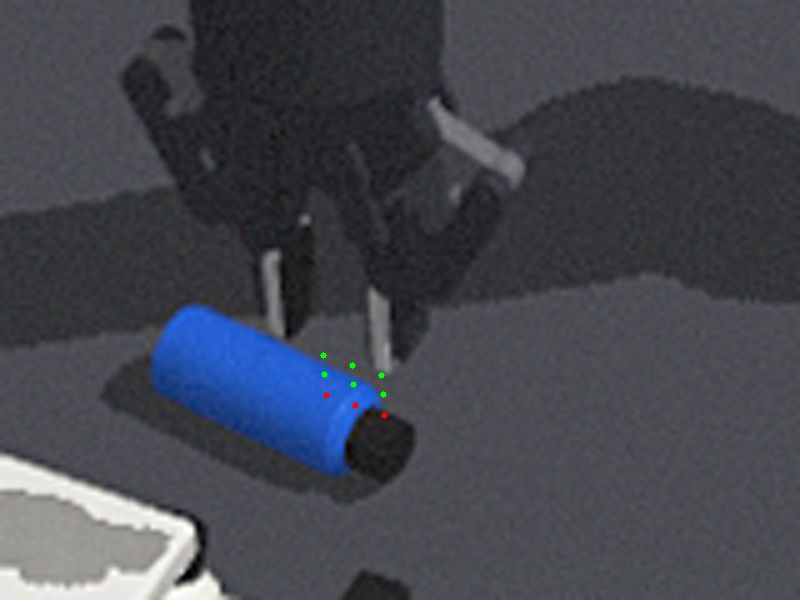

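>>> arm_command:
  series:
    - [0,0.1,0.2,0,0,0,0]
    - [0,0,0,0,0,0,0]
    - [0,0,0,0,0,0,0]
    - [0,0,0,0,0,0,0]

```text
clock: 4.67
eef_pos: [570.6, -134.6, 330.2]
tool_rot: [0.692, 1.57, 0.785]
force: [-0.3, -0.4, 0.7]
width: -0.0
```

```bash
python3 - <<'E'
from h import *
s=ctrl.read_state();im=ctrl.get_image("scene"); 
x=cv2.resize(im[100:220,200:360],None,fx=5,fy=5,interpolation=cv2.INTER_CUBIC)
for d in (0,-10,-19):
    for w in (-s["width"]/2,0,s["width"]/2):
        p=s["eef_pos"]+SR.apply([0,w,-d]); u=(proj(p,"scene")[0]-[200,100]+.5)*5; cv2.circle(x,tuple(u.astype(int)),3,(0,0,255) if d==0 else (0,255,0),-1)
cv2.imwrite("pics/s3.png",x); report()
E
```

```text
t 4.72 tcp [ 570.6 -134.8  330.2] stand-frame [ 19.   64.9 330.2] F_stand [0.2 0.2 0.9] w -0.6 q [ 0.03  0.43  0.25  1.52 -0.11  1.21  1.95]
axes in stand
 [[ 0.    -0.002  1.   ]
 [ 0.     1.     0.002]
 [-1.     0.     0.   ]]
```

View pics/s3.png

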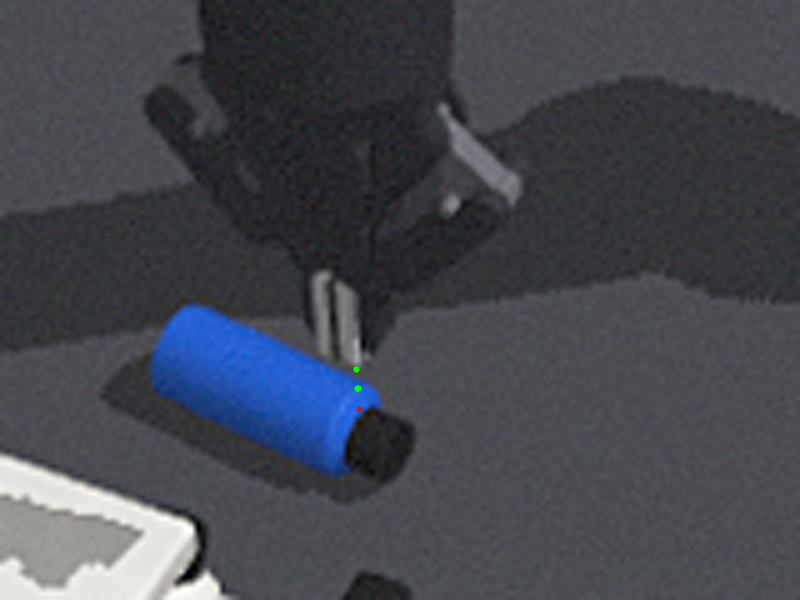

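```bash
python3 - <<'E'
from h import *
print(proj([[0,0,0],[0,0,15]],"top"),proj([[0,0,0],[0,0,15]],"scene"))
a=cv2.imread("pics/scene0.png");cv2.imwrite("pics/b.png",cv2.resize(a[90:210,370:520],None,fx=5,fy=5))
a=cv2.imread("pics/top0.png");cv2.imwrite("pics/b2.png",cv2.resize(a[380:480,230:370],None,fx=5,fy=5))
E
```

```text
[[298.61286141 446.98028404]
 [298.25007882 449.03703709]] [[441.36172801 149.58856837]
 [442.35845472 145.24245649]]
```

View pics/b.png

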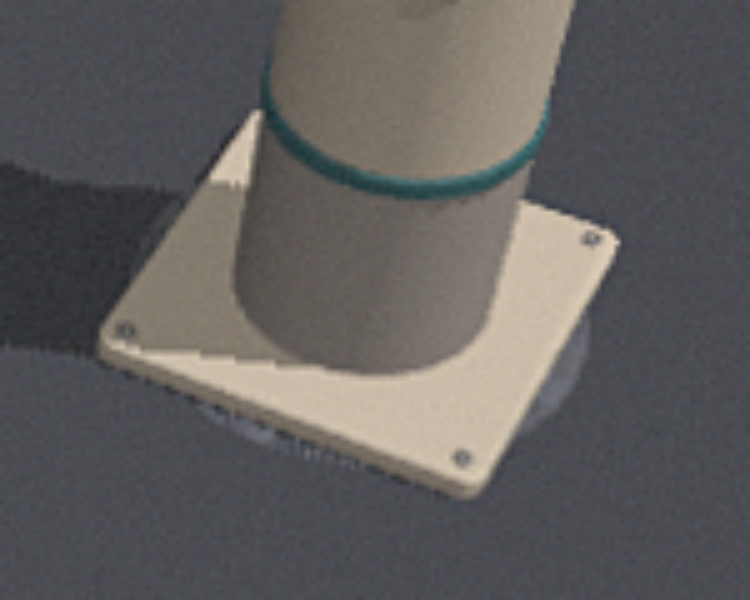

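View pics/b2.png

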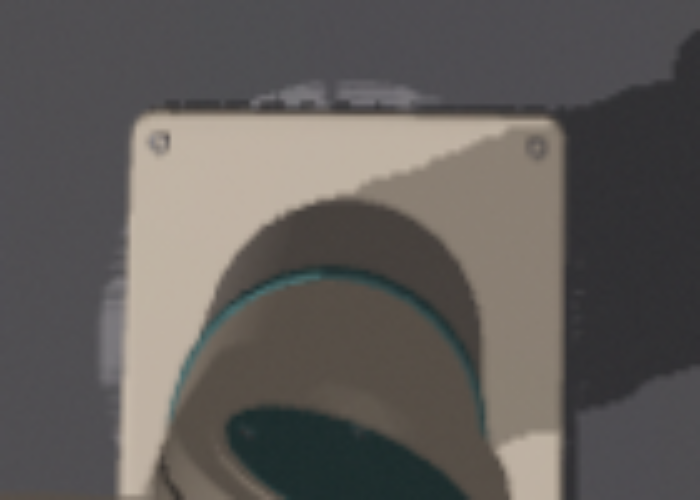

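```bash
python3 - <<'E'
from h import *
s=ctrl.read_state();p=s["eef_pos"]
for d in np.eye(3)*10: print(proj(p+d,"scene")-proj(p,"scene"))
im=ctrl.get_image("scene")
x=cv2.resize(im[40:190,200:370],None,fx=4,fy=4,interpolation=cv2.INTER_CUBIC)
x=np.clip(x.astype(float)*2.2,0,255).astype(np.uint8)
for dz,hx,hy in ((73,38,42.5),(73,42.5,38)):
  for a in (-1,1):
    for b in (-1,1):
      u=(proj(p+SR.apply([a*hx,b*hy,dz]),"scene")[0]-[200,40]+.5)*4; cv2.circle(x,tuple(u.astype(int)),3,(0,0,255) if hx==38 else (0,255,0),-1)
cv2.imwrite("pics/s4.png",x)
E
```

```text
[[-3.15358762  3.71699596]]
[[4.9997741  2.14049396]]
[[-0.31976025 -4.11658304]]
```

View pics/s4.png

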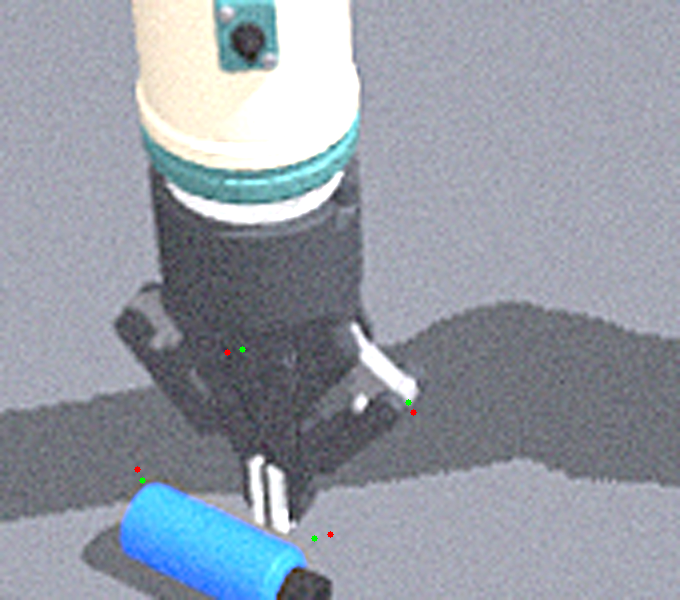

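>>> arm_command:
  series:
    - [0,0,0,-1.5,0,0,0]
    - [0,0,0,-1.5,0,0,0]
    - [0,0,0,-1.5,0,0,0]
    - [0,0,0,-1.5,0,0,0]
    - [0,0,0,-1,0,0,0]
    - [0,0,0,0,0,0,0]
    - [0,0,0,0,0,0,0]

```text
clock: 5.35
eef_pos: [570.5, -135.5, 260.0]
tool_rot: [2.999, 1.57, 3.091]
force: [0.8, 0.6, 0.1]
width: 0.3
```

```bash
python3 - <<'E'
from h import *
s=ctrl.read_state();im=ctrl.get_image("scene"); 
x=cv2.resize(im[150:260,200:350],None,fx=5,fy=5,interpolation=cv2.INTER_CUBIC)
for p,c in ((s["eef_pos"],(0,0,255)),(Wp([19,65,231]),(0,255,0))):
    u=(proj(p,"scene")[0]-[200,150]+.5)*5; cv2.circle(x,tuple(u.astype(int)),3,c,-1)
cv2.imwrite("pics/s5.png",x); report()
im=ctrl.get_image("top"); cv2.imwrite("pics/t5.png",im)
E
```

```text
t 5.4 tcp [ 571.  -135.6  260.6] stand-frame [ 19.4  64.  260.6] F_stand [ 0.4 -0.3 -0.8] w -0.0 q [ 0.03  0.48  0.23  1.63 -0.12  1.05  1.97]
axes in stand
 [[ 0.001 -0.001  1.   ]
 [-0.     1.     0.001]
 [-1.    -0.     0.001]]
```

View pics/s5.png

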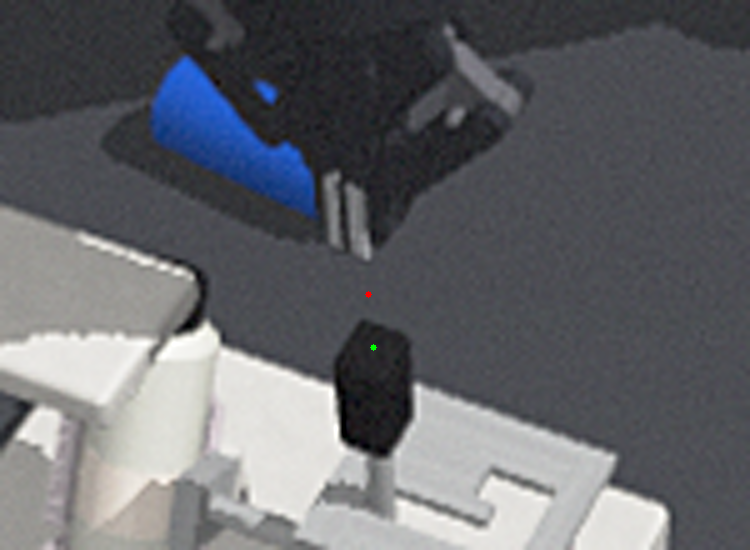

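View pics/t5.png

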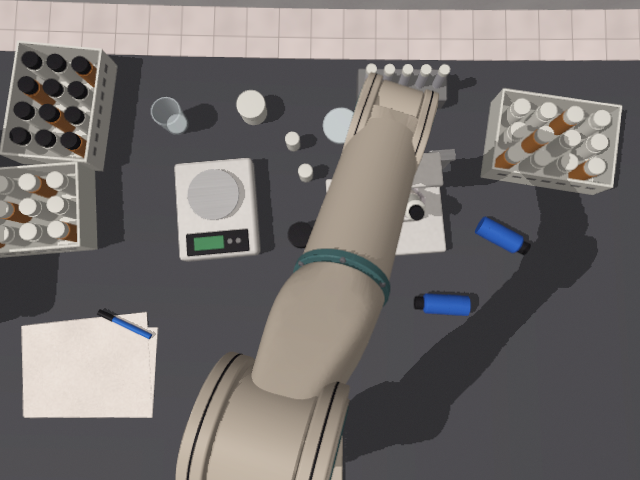

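>>> arm_command:
  series:
    - [0,0,0,-0.8,0,0,0]
    - [0,0,0,-0.8,0,0,0]
    - [0,0,0,-0.4,0,0,0]
    - [0,0,0,-0.2,0,0,0]
    - [0,0,0,-0.2,0,0,0]
    - [0,0,0,-0.2,0,0,0]
    - [0,0,0,-0.2,0,0,0]
    - [0,0,0,-0.2,0,0,0]
    - [0,0,0,0,0,0,0]

```text
clock: 6.2
eef_pos: [570.4, -135.5, 229.7]
tool_rot: [2.795, 1.57, 2.887]
force: [0.5, -0.5, 0.3]
width: -0.6
```

```bash
python3 - <<'E'
from h import *
im=ctrl.get_image("scene"); report()
x=cv2.resize(im[150:260,200:350],None,fx=5,fy=5,interpolation=cv2.INTER_CUBIC)
cv2.imwrite("pics/s6.png",np.clip(x.astype(float)*2,0,255).astype(np.uint8))
E
```

```text
t 6.25 tcp [ 570.5 -135.5  229.9] stand-frame [ 18.9  64.2 229.9] F_stand [-0.   0.1 -0.1] w 0.4 q [ 0.04  0.51  0.23  1.67 -0.13  0.98  1.98]
axes in stand
 [[-0.    -0.001  1.   ]
 [ 0.     1.     0.001]
 [-1.     0.    -0.   ]]
```

View pics/s6.png

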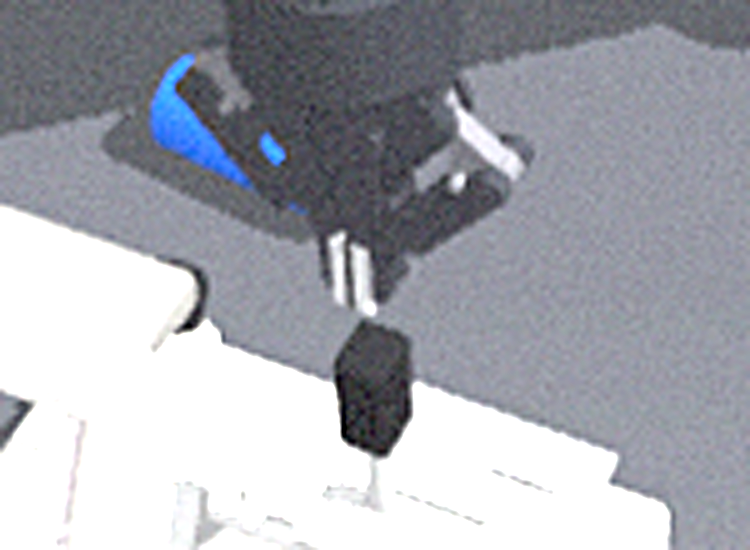

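>>> arm_command:
  series:
    - [0,0,0,-0.3,0,0,0]
    - [0,0,0,-0.3,0,0,0]
    - [0,0,0,-0.3,0,0,0]
    - [0,0,0,-0.3,0,0,0]
    - [0,0,0,0,0,0,0]

```text
clock: 6.67
eef_pos: [570.1, -135.3, 217.2]
tool_rot: [2.864, 1.569, 2.956]
force: [-0.2, 0.2, -0.0]
width: 0.3
```

>>> arm_command:
  series:
    - [0,0,0,-0.2,0,0,0]
    - [0,0,0,-0.2,0,0,0]
    - [0,0,0,0,0,0,0]

```text
clock: 6.92
eef_pos: [570.4, -135.4, 213.6]
tool_rot: [2.834, 1.57, 2.925]
force: [-0.6, -0.0, 0.2]
width: -0.2
```

>>> arm_command:
  series:
    - [0,0,0,-0.2,0,0,0]
    - [0,0,0,-0.2,0,0,0]
    - [0,0,0,0,0,0,0]

```text
clock: 7.17
eef_pos: [570.4, -135.4, 209.6]
tool_rot: [2.818, 1.57, 2.909]
force: [0.6, -0.0, 0.3]
width: -0.0
```

>>> arm_command:
  series:
    - [0,0,0,-0.2,0,0,0]
    - [0,0,0,-0.2,0,0,0]
    - [0,0,0,0,0,0,0]

```text
clock: 7.42
eef_pos: [570.3, -135.4, 205.6]
tool_rot: [2.82, 1.57, 2.912]
force: [-0.3, -0.4, -0.1]
width: 0.2
```

```bash
python3 - <<'E'
from h import *
im=ctrl.get_image("scene"); report()
x=cv2.resize(im[150:260,200:350],None,fx=5,fy=5,interpolation=cv2.INTER_CUBIC)
cv2.imwrite("pics/s7.png",np.clip(x.astype(float)*2,0,255).astype(np.uint8))
E
```

```text
t 7.47 tcp [ 570.4 -135.4  205.8] stand-frame [ 18.8  64.3 205.8] F_stand [-0.4  1.1 -0.4] w 0.0 q [ 0.04  0.54  0.22  1.7  -0.14  0.92  1.98]
axes in stand
 [[-0.001 -0.001  1.   ]
 [ 0.     1.     0.001]
 [-1.     0.    -0.001]]
```

View pics/s7.png

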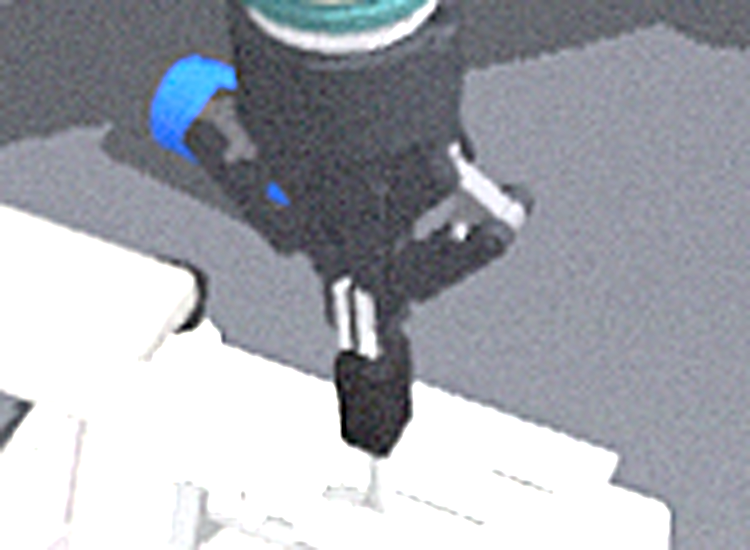

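>>> arm_command:
  series:
    - [0,0,0,-0.15,0,0,0]
    - [0,0,0,-0.15,0,0,0]
    - [0,0,0,0,0,0,0]

```text
clock: 7.72
eef_pos: [570.4, -135.4, 202.7]
tool_rot: [2.783, 1.57, 2.875]
force: [-0.5, 0.5, 0.4]
width: 0.3
```

>>> arm_command:
  series:
    - [0,0,0,-0.15,0,0,0]
    - [0,0,0,-0.15,0,0,0]
    - [0,0,0,0,0,0,0]

```text
clock: 7.97
eef_pos: [570.4, -135.4, 199.7]
tool_rot: [2.787, 1.57, 2.878]
force: [0.2, 0.5, 0.1]
width: 0.4
```

```bash
python3 - <<'E'
from h import *
im=ctrl.get_image("scene"); report()
x=cv2.resize(im[190:250,240:310],None,fx=10,fy=10,interpolation=cv2.INTER_CUBIC)
cv2.imwrite("pics/s8.png",np.clip(x.astype(float)*3,0,255).astype(np.uint8))
E
```

```text
t 8.02 tcp [ 570.4 -135.5  199.8] stand-frame [ 18.8  64.2 199.8] F_stand [-0.6 -0.2 -0.5] w 0.4 q [ 0.04  0.54  0.22  1.7  -0.14  0.91  1.98]
axes in stand
 [[-0.    -0.001  1.   ]
 [ 0.     1.     0.001]
 [-1.     0.    -0.   ]]
```

View pics/s8.png

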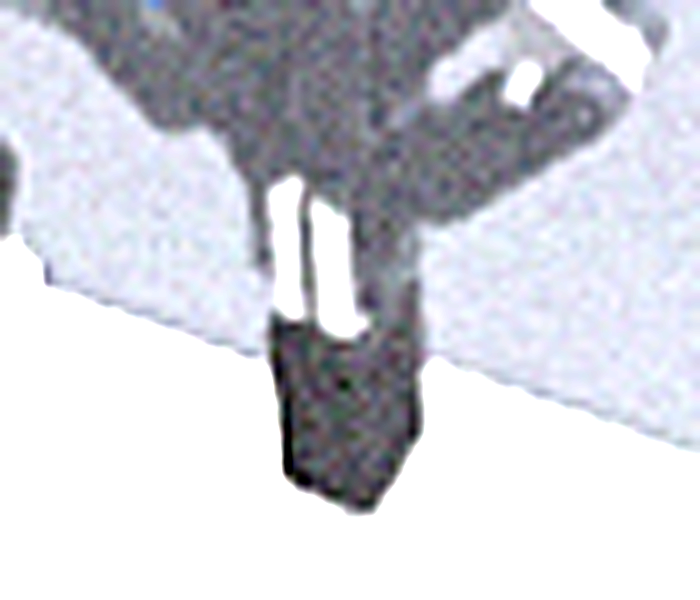

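>>> arm_command:
  series:
    - [0,0,0,-0.15,0,0,0]
    - [0,0,0,-0.15,0,0,0]
    - [0,0,0,0,0,0,0]

```text
clock: 8.27
eef_pos: [571.0, -135.6, 199.1]
tool_rot: [-0.048, 1.569, 0.043]
force: [-3.1, 1.4, 11.7]
width: 0.1
```

>>> arm_command:
  series:
    - [0,0,0,-0.15,0,0,0]
    - [0,0,0,-0.15,0,0,0]
    - [0,0,0,0,0,0,0]

```text
clock: 8.52
eef_pos: [571.5, -135.7, 198.8]
tool_rot: [-0.029, 1.567, 0.062]
force: [-6.9, 2.7, 28.9]
width: 0.2
```

>>> arm_command:
  series:
    - [0,0,0,1.2,0,0,0]
    - [0.6,0,0,1.2,0,0,0]
    - [0.6,0,0,0,0,0,0]
    - [0.6,0,0,0,0,0,0]
    - [0.6,0,0,0,0,0,0]
    - [0.6,0,0,0,0,0,0]
    - [0.6,0,0,0,0,0,0]

```text
clock: 9.1
eef_pos: [570.1, -135.4, 217.1]
tool_rot: [2.891, 1.569, 2.982]
force: [-0.5, 0.6, -0.6]
width: 51.3
```

```bash
cat > snap.py <<'E'
import sys
from h import *
def snap(cam,box,name,f,dots=(),gain=1):
    im=ctrl.get_image(cam); x0,y0,x1,y1=box
    x=cv2.resize(im[y0:y1,x0:x1],None,fx=f,fy=f,interpolation=cv2.INTER_CUBIC)
    x=np.clip(x.astype(float)*gain,0,255).astype(np.uint8)
    for p in dots:
        u=(proj(p,cam)[0]-[x0,y0]+.5)*f; cv2.circle(x,tuple(u.astype(int)),3,(0,0,255),-1)
    cv2.imwrite("pics/"+name,x)
OFF=32.
def tip():
    s=ctrl.read_state(); M=R.from_euler("xyz",s["tool_rot"]).as_matrix(); return s["eef_pos"]-OFF*M[:,0],M
E
python3 - <<'E'
from snap import *
p,M=tip(); report()
snap("scene",(220,150,340,260),"s9.png",5,[p,p+11*M[:,2],p-11*M[:,2]],2)
E
```

```text
t 9.1 tcp [ 570.1 -135.4  217.1] stand-frame [ 18.5  64.4 217.1] F_stand [-0.5  0.7 -0.6] w 51.3 q [ 0.04  0.53  0.22  1.68 -0.14  0.95  1.98]
axes in stand
 [[-0.002 -0.001  1.   ]
 [ 0.     1.     0.001]
 [-1.     0.    -0.002]]
```

View pics/s9.png

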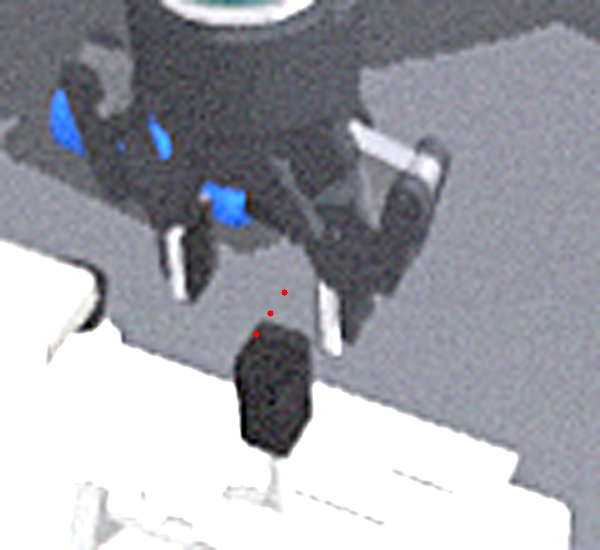

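>>> arm_command:
  series:
    - [0.6,0,0.1,-1,0,0,0]
    - [0.6,0,0,-1,0,0,0]
    - [0.6,0,0,-1,0,0,0]
    - [0.6,0,0,-1,0,0,0]
    - [0.6,0,0,-1,0,0,0]
    - [0.6,0,0,-1,0,0,0]
    - [0.6,0,0,0,0,0,0]
    - [0,0,0,0,0,0,0]
    - [0,0,0,0,0,0,0]
    - [0,0,0,0,0,0,0]
    - [0,0,0,0,0,0,0]
    - [0,0,0,0,0,0,0]

```text
clock: 10.15
eef_pos: [571.0, -135.5, 158.6]
tool_rot: [-0.766, 1.569, -0.676]
force: [0.2, -2.6, 1.1]
width: 21.6
```

```bash
python3 - <<'E'
from snap import *
p,M=tip(); 
snap("scene",(190,150,350,260),"s10.png",5,[p],2); report()
E
```

```text
t 10.2 tcp [ 571.  -135.5  158.6] stand-frame [ 19.4  64.2 158.6] F_stand [-0.4 -2.9  0.4] w 21.2 q [ 0.05  0.59  0.21  1.75 -0.16  0.81  1.99]
axes in stand
 [[ 0.001 -0.     1.   ]
 [-0.001  1.     0.   ]
 [-1.    -0.001  0.001]]
```

View pics/s10.png

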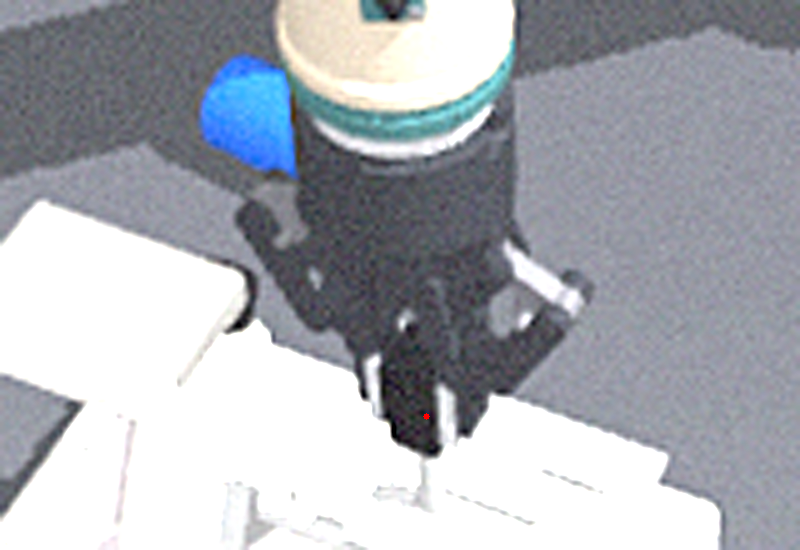

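>>> arm_command:
  series:
    - [0,-0.045,0.5,0,0,0,0]
    - [0,-0.045,0.5,0,0,0,0]
    - [0,-0.045,0.5,0,0,0,0]
    - [0,-0.045,0.5,0,0,0,0]
    - [0,-0.045,0.5,0,0,0,0]
    - [0,-0.045,0.5,0,0,0,0]
    - [0,-0.045,0.5,0,0,0,0]
    - [0,-0.045,0.5,0,0,0,0]
    - [0,-0.045,0.5,0,0,0,0]
    - [0,-0.045,0.45,0,0,0,0]
    - [0,0,0,0,0,0,0]
    - [0,0,0,0,0,0,0]
    - [0,0,0,0,0,0,0]

```text
clock: 11.28
eef_pos: [566.8, -89.7, 158.6]
tool_rot: [-1.241, 1.565, -1.152]
force: [2.0, -10.3, -1.2]
width: 21.1
```

```bash
python3 - <<'E'
from snap import *
p,M=tip(); 
snap("scene",(190,150,350,270),"s11.png",5,[p],1.6); report()
E
```

```text
t 11.33 tcp [566.8 -89.7 158.6] stand-frame [ 19.4 110.1 158.6] F_stand [  1.  -10.8  -0.7] w 21.4 q [-0.03  0.57  0.21  1.79 -0.16  0.79  1.92]
axes in stand
 [[ 0.002  0.002  1.   ]
 [-0.006  1.    -0.002]
 [-1.    -0.006  0.002]]
```

View pics/s11.png

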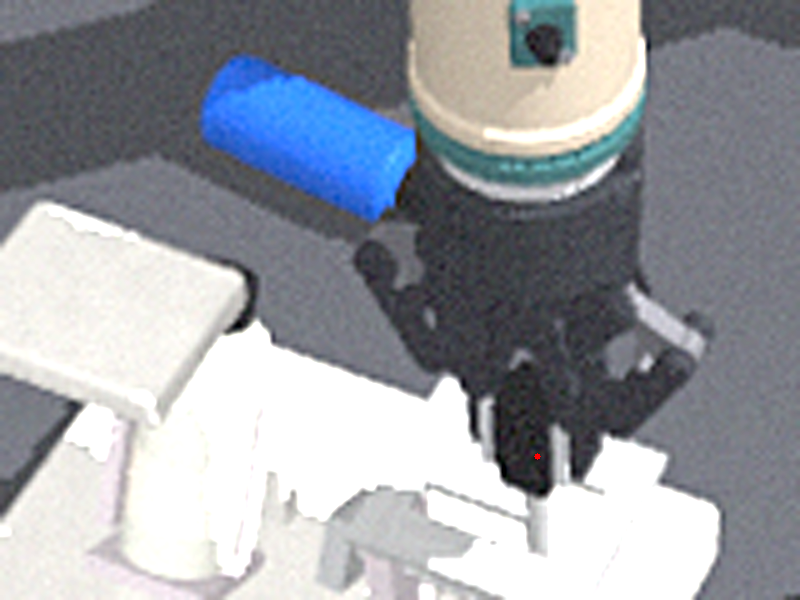

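>>> arm_command:
  series:
    - [0,-0.02,0.25,0,0,0,0]
    - [0,-0.02,0.2,0,0,0,0]
    - [0,0,0,0,0,0,0]
    - [0,0,0,0,0,0,0]

```text
clock: 11.67
eef_pos: [566.5, -85.4, 158.6]
tool_rot: [-1.244, 1.564, -1.155]
force: [1.4, -10.9, -1.0]
width: 21.3
```

```bash
python3 - <<'E'
from snap import *
report()
E
```

```text
t 11.67 tcp [566.5 -85.4 158.6] stand-frame [ 19.4 114.5 158.6] F_stand [  0.4 -11.   -1. ] w 21.3 q [-0.04  0.57  0.22  1.79 -0.16  0.79  1.91]
axes in stand
 [[ 0.002  0.002  1.   ]
 [-0.006  1.    -0.002]
 [-1.    -0.006  0.002]]
```

>>> arm_command:
  series:
    - [0,-0.28,-0.025,-0.01,0.22,-2.39,0]
    - [0,-0.28,-0.025,-0.02,0.22,-2.39,0]
    - [0,-0.28,-0.025,-0.03,0.22,-2.39,0]
    - [0,-0.28,-0.025,-0.04,0.22,-2.39,0]
    - [0,-0.28,-0.025,-0.05,0.22,-2.39,0]
    - [0,-0.28,-0.025,-0.06,0.22,-2.39,0]
    - [0,0,0,0,0,0,0]
    - [0,0,0,0,0,0,0]

```text
clock: 12.33
eef_pos: [549.1, -86.7, 156.7]
tool_rot: [-0.017, 1.317, 0.07]
force: [-0.3, -11.3, 0.9]
width: 21.3
```

```bash
python3 - <<'E'
from snap import *
p,M=tip(); 
snap("scene",(190,150,350,270),"s12.png",5,[p,p+20*M[:,2]*0-19*M[:,0]],1); report()
E
```

```text
t 12.38 tcp [549.1 -86.7 156.7] stand-frame [  2.  114.7 156.7] F_stand [ -0.9 -11.    1.7] w 21.4 q [ 0.07  0.45  0.09  2.08 -0.27  0.37  2.05]
axes in stand
 [[ 0.251  0.004  0.968]
 [-0.005  1.    -0.003]
 [-0.968 -0.004  0.251]]
```

View pics/s12.png

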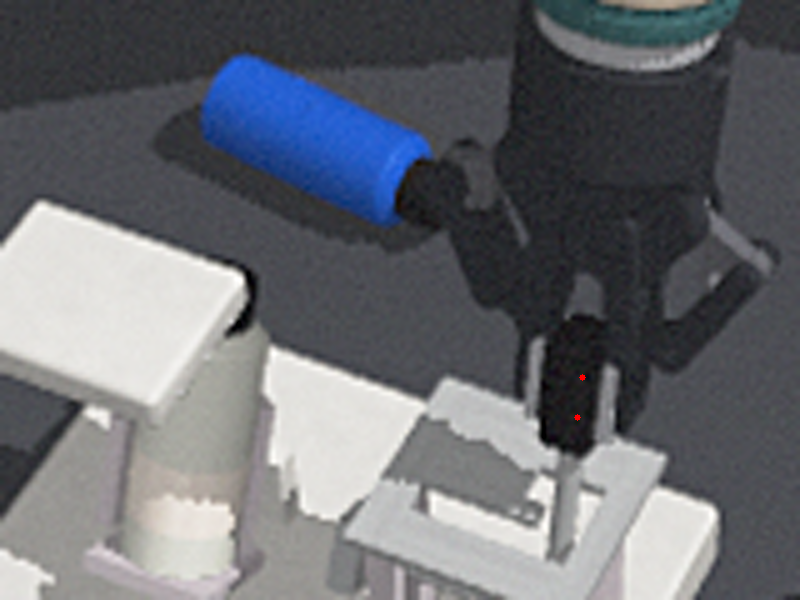

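```bash
cat > kin.py <<'E'
from h import *
import itertools
from scipy.optimize import least_squares
s=ctrl.read_state()
Q=[[-1.2357656,0.62932255,0.0383964,1.51841097,-0.02699406,0.99626853,-0.02002665],[.03,.43,.25,1.52,-.11,1.21,1.95],[.03,.48,.23,1.63,-.12,1.05,1.97],[.04,.51,.23,1.67,-.13,.98,1.98],[.04,.54,.22,1.7,-.14,.92,1.98],[.05,.59,.21,1.75,-.16,.81,1.99],[-.03,.57,.21,1.79,-.16,.79,1.92],s["qpos"].tolist()]
P=[[253.3,597.86,198.6],[569.4,-138.6,329.7],[571,-135.6,260.6],[570.5,-135.5,229.9],[570.4,-135.4,205.8],[571,-135.5,158.6],[566.8,-89.7,158.6],s["eef_pos"].tolist()]
def fk(q,g,par):
    h,L1,L2,L3,e1,e2=par; T=R.identity(); p=np.array([0,0,h])
    T=R.from_euler("z",g[0]*q[0])*R.from_euler("y",q[1]); p=p+T.apply([e1,0,L1])
    T=T*R.from_euler("z",g[1]*q[2])*R.from_euler("y",q[3]); p=p+T.apply([e2,0,L2])
    T=T*R.from_euler("z",g[2]*q[4])*R.from_euler("y",q[5]); p=p+T.apply([0,0,L3])
    return p,T*R.from_euler("z",g[3]*q[6])
if __name__=="__main__":
    best=[]
    for g in itertools.product((-1,1),repeat=3):
        g=(-1,)+g
        f=lambda x:np.concatenate([fk(a,g,x)[0]-b for a,b in zip(Q,P)])
        r=least_squares(f,[300,400,380,300,0,0]); best.append((np.sqrt(np.mean(r.fun**2)),g,r.x,r.fun))
    best.sort(key=lambda b:b[0])
    for b in best[:8:2]: print(b[0],b[1],np.round(b[2],1))
    print(np.round(best[0][3].reshape(-1,3),1).tolist())
    b=best[0]
    for g3 in(-1,1):
        g=b[1][:3]+(g3,); 
        for k in (0,7):
            o=fk(Q[k],g,b[2])[1].as_matrix(); print(g,np.round(o,2).tolist())
    print(np.round(R.from_euler("xyz",[-1.56933296,1.56890341,-1.97015123]).as_matrix(),2).tolist(),np.round(R.from_euler("xyz",s["tool_rot"]).as_matrix(),2).tolist())
E
python3 kin.py
```

```text
6.688173511087777 (-1, -1, 1, -1) [217.9 450.  326.4 191.2  93.6 -44. ]
10.100117493537784 (-1, -1, -1, -1) [ 484.3  609.3  484.3  535.6 -102.5   34.7]
28.375228986996706 (-1, 1, -1, -1) [-418.7  140.3   30.1 -526.5  379.8 -261.4]
51.84037363620373 (-1, 1, 1, -1) [-740.4   44.6 -316.4 -857.1  738.6 -309.9]
[[-23.9, -3.0, -4.1], [0.1, 3.4, -4.7], [2.2, 4.7, 0.3], [2.1, -3.2, 1.9], [4.1, -1.1, -0.4], [3.7, -5.5, 3.7], [6.9, -4.0, 4.5], [-8.9, -12.5, -1.2]]
(-1, -1, 1, -1) [[-0.36, -0.93, 0.04], [-0.93, 0.36, -0.02], [0.0, -0.05, -1.0]]
(-1, -1, 1, -1) [[0.51, -0.83, 0.22], [-0.82, -0.54, -0.17], [0.26, -0.09, -0.96]]
(-1, -1, 1, 1) [[-0.33, -0.94, 0.04], [-0.95, 0.32, -0.02], [0.0, -0.05, -1.0]]
(-1, -1, 1, 1) [[0.39, 0.89, 0.22], [0.92, -0.36, -0.17], [-0.08, 0.27, -0.96]]
[[-0.0, 0.39, 0.92], [-0.0, 0.92, -0.39], [-1.0, -0.0, 0.0]] [[0.25, -0.09, 0.96], [0.02, 1.0, 0.08], [-0.97, -0.0, 0.25]]
```

```bash
cat > kin2.py <<'E'
from kin import *
g1=[];res=[]
Rs=[R.from_euler("xyz",[-1.56933296,1.56890341,-1.97015123]),R.from_euler("xyz",s["tool_rot"])]
for g in itertools.product((-1,1),repeat=6):
    d=[]
    for q_,Rr in ((Q[0],Rs[0]),(Q[7],Rs[1])):
        T=R.from_euler("zyzyzy",[0]*6)
        for a,ax,sg in zip(q_,"zyzyzy",g): T=T*R.from_euler(ax,sg*a)
        d.append(np.degrees(np.arccos(np.clip(T.apply([0,0,1])@Rr.apply([1,0,0]),-1,1))))
    res.append((max(d),d,g))
res.sort(key=lambda r:r[0])
for r in res[:6]: print(np.round(r[1],1),r[2])
E
python3 kin2.py
```

```text
Traceback (most recent call last):
  File "kin2.py", line 7, in <module>
    T=R.from_euler("zyzyzy",[0]*6)
  File "scipy/spatial/transform/_rotation.pyx", line 1413, in scipy.spatial.transform._rotation.Rotation.from_euler
ValueError: Expected axis specification to be a non-empty string of upto 3 characters, got zyzyzy
```

```bash
sed -i 's/T=R.from_euler("zyzyzy",\[0\]\*6)/T=R.identity()/' kin2.py; python3 kin2.py
```

```text
[0. 0.] (-1, 1, -1, 1, -1, 1)
[0.2 2. ] (1, 1, 1, 1, 1, 1)
[0.2 2.2] (1, 1, -1, 1, -1, 1)
[0.  4.1] (-1, 1, 1, 1, 1, 1)
[2.6 6.9] (-1, 1, 1, 1, -1, 1)
[2.5 9. ] (1, 1, -1, 1, 1, 1)
```

```bash
cat > kin3.py <<'E'
from kin import *
G=(-1,-1,-1,-1)
def fk2(q,par):
    h,L1,L2,L3,y0,y1,y2=par
    T=R.from_euler("z",-q[0]); p=np.array([0,0,h])+T.apply([0,y0,0]); T=T*R.from_euler("y",q[1]); p=p+T.apply([0,y1,L1])
    T=T*R.from_euler("z",-q[2])*R.from_euler("y",q[3]); p=p+T.apply([0,y2,L2])
    T=T*R.from_euler("z",-q[4])*R.from_euler("y",q[5]); p=p+T.apply([0,0,L3])
    return p,T*R.from_euler("z",-q[6])
if __name__=="__main__":
    w=np.array([3]+[1]*6+[3])[:,None]
    pri=np.array([284.8,420.8,314.3,340,0,0,0])
    f=lambda x:np.concatenate([((np.array([fk2(a,x)[0]-b for a,b in zip(Q,P)]))*w).ravel(),(x-pri)*[.02,.02,.02,.0,.2,.2,.2]])
    r=least_squares(f,pri); print(np.round(r.x,1)); print(np.round([fk2(a,r.x)[0]-b for a,b in zip(Q,P)],1).tolist()); np.save("par.npy",r.x)
    for k in (0,7): print((fk2(Q[k],r.x)[1].inv()*( [R.from_euler("xyz",[-1.56933296,1.56890341,-1.97015123]),R.from_euler("xyz",s["tool_rot"])][k>0])).as_matrix().round(3).tolist())
E
python3 kin3.py
```

```text
[338.9 556.4 383.8 380.8  -8.1  -8.1 -11.8]
[[-0.0, -0.0, 0.5], [-0.0, -0.7, -1.7], [-1.5, 3.3, -0.1], [-1.8, -3.2, 0.5], [0.5, 1.5, -2.5], [2.3, -0.5, 0.9], [0.8, 0.6, 1.4], [0.0, -0.1, -0.3]]
[[0.0, -1.0, 0.0], [0.0, -0.0, -1.0], [1.0, 0.0, 0.0]]
[[0.0, -1.0, -0.0], [-0.0, 0.0, -1.0], [1.0, 0.0, -0.0]]
```

```bash
cat > ik.py <<'E'
from kin3 import *
par=np.load("par.npy"); TL=R.from_matrix([[0,-1,0],[0,0,-1],[1,0,0]])
lo=np.array([-3.06,-.37,-1.25,.18,-1.1,.23,-2.94]);hi=np.array([3.06,2.12,1.32,2.47,4.24,1.98,2.94])
def ik(p,Ro,q0,marg=.0):
    def f(x):
        a,b=fk2(x,par); return np.r_[(a-p)/5,((b*TL).inv()*Ro).as_rotvec()*50,(x-q0)*.02]
    r=least_squares(f,np.clip(q0,lo+marg+.01,hi-marg-.01),bounds=(lo+marg,hi-marg)); a,b=fk2(r.x,par)
    return r.x,np.linalg.norm(a-p),np.degrees(np.linalg.norm(((b*TL).inv()*Ro).as_rotvec()))
E
python3 - <<'E'
from ik import *
q0=s["qpos"]
tl=lambda n,p,Ro:[print(n,np.round(x,2),round(e,1),round(o,2)) for x,e,o in [ik(Wp(p),Ro,q0)]]
tl("handle .5 full",[19-67.6*np.sin(.52),114.5,91+67.6*np.cos(.52)],Rt(.52))
for t in (.25,.1,0):
    # grasp pt radius 117 ; reported TCP 51 beyond along tool x
    gp=np.array([19-117*np.sin(.52),114.5,91+117*np.cos(.52)]); d=np.array([np.sin(t),0,-np.cos(t)])
    tl(f"handle tilt{t}",gp+51*d,Rt(t))
for sg in (1,-1):
  for a in (44,74,104,134,174):
    tl(f"bottle {sg} {a}",np.array([35,-50,60])+a*np.array([-.469,0,.883]),Rt(.4887,sg))
E
```

```text
handle .5 full [ 0.13  0.41  0.12  2.24 -1.1   0.23  2.94] 12.7 6.64
handle tilt0.25 [ 0.12  0.45  0.05  2.16 -0.28  0.31  2.09] 0.0 0.0
handle tilt0.1 [ 0.02  0.49  0.16  2.04 -0.2   0.53  1.99] 0.0 0.0
handle tilt0 [-0.01  0.52  0.2   1.95 -0.16  0.68  1.94] 0.0 0.0
bottle 1 44 [ 0.67  0.64 -0.2   2.02 -0.79  0.23  2.94] 6.8 4.06
bottle 1 74 [ 0.7   0.58 -0.22  2.06 -0.78  0.23  2.94] 4.8 2.78
bottle 1 104 [ 0.75  0.52 -0.25  2.09 -0.77  0.23  2.94] 2.4 1.36
bottle 1 134 [ 0.81  0.47 -0.31  2.12 -0.71  0.23  2.89] 0.0 0.0
bottle 1 174 [ 0.92  0.4  -0.42  2.12 -0.48  0.3   2.66] 0.0 0.0
bottle -1 44 [ 0.63  0.63 -0.13  2.05 -1.1   0.23  0.11] 4.4 2.63
bottle -1 74 [ 0.65  0.57 -0.15  2.09 -1.1   0.23  0.12] 2.3 1.33
bottle -1 104 [ 0.68  0.51 -0.15  2.12 -1.1   0.24  0.12] 0.0 0.0
bottle -1 134 [ 0.56  0.45  0.03  2.13 -1.1   0.35  0.12] 0.0 0.0
bottle -1 174 [ 0.35  0.39  0.36  2.14 -1.1   0.52  0.13] 0.0 0.0
```

```bash
python3 - <<'E'
from ik import *
rng=np.random.default_rng(0)
for sg in (1,-1):
  for a in (44,174):
    p=Wp(np.array([35,-50,60])+a*np.array([-.469,0,.883])); sols=[]
    for _ in range(60):
        q0=rng.uniform(lo,hi)
        q0[0]=rng.uniform(-1.2,1.2)
        x,e,o=ik(p,Rt(.4887,sg),q0,.05)
        if e<1.5 and o<.5: sols.append(x)
    sols=sorted(sols,key=lambda x:np.abs(x-s["qpos"]).max())
    print(sg,a,len(sols)); [print(np.round(x,2)) for x in sols[:14]]
E
```

```text
1 44 29
[ 1.08  0.79 -0.84  2.09  1.49  0.28  0.77]
[ 1.08  0.79 -0.84  2.09  1.49  0.28  0.77]
[ 1.08  0.79 -0.84  2.09  1.49  0.28  0.77]
[ 1.08  0.79 -0.84  2.09  1.49  0.28  0.77]
[ 1.08  0.79 -0.84  2.09  1.49  0.28  0.77]
[ 1.08  0.79 -0.84  2.09  1.49  0.28  0.77]
[ 1.08  0.79 -0.84  2.09  1.49  0.28  0.77]
[ 1.08  0.79 -0.84  2.09  1.49  0.28  0.77]
[ 1.08  0.79 -0.84  2.09  1.49  0.28  0.77]
[ 1.08  0.79 -0.84  2.09  1.49  0.28  0.77]
[ 1.08  0.79 -0.84  2.09  1.49  0.28  0.77]
[ 1.08  0.79 -0.84  2.09  1.49  0.28  0.77]
[ 1.08  0.79 -0.84  2.09  1.49  0.28  0.77]
[ 1.08  0.79 -0.84  2.09  1.49  0.28  0.77]
1 174 38
[ 0.84  0.39 -0.3   2.12 -0.63  0.32  2.81]
[ 0.78  0.38 -0.22  2.12 -0.71  0.34  2.89]
[ 0.78  0.38 -0.22  2.12 -0.71  0.34  2.89]
[ 0.78  0.38 -0.22  2.12 -0.71  0.34  2.89]
[ 0.99  0.41 -0.5   2.11 -0.35  0.28  2.54]
[ 0.99  0.41 -0.5   2.11 -0.35  0.28  2.53]
[ 1.    0.41 -0.52  2.11 -0.32  0.28  2.5 ]
[ 1.    0.41 -0.52  2.11 -0.32  0.28  2.5 ]
[ 1.    0.41 -0.52  2.11 -0.32  0.28  2.5 ]
[ 1.    0.41 -0.52  2.11 -0.32  0.28  2.5 ]
[ 1.    0.41 -0.52  2.11 -0
[... 699 characters left out ...]
-0.84  2.09  1.49  0.28 -2.37]
[ 1.08  0.79 -0.84  2.09  1.49  0.28 -2.37]
-1 174 39
[ 0.42  0.38  0.25  2.13 -1.05  0.48  0.08]
[ 0.42  0.38  0.25  2.13 -1.05  0.48  0.08]
[ 0.42  0.38  0.25  2.13 -1.05  0.48  0.08]
[ 0.42  0.38  0.25  2.13 -1.05  0.48  0.08]
[ 0.42  0.38  0.25  2.13 -1.05  0.48  0.08]
[ 0.42  0.38  0.25  2.13 -1.05  0.48  0.08]
[ 0.42  0.38  0.25  2.13 -1.05  0.48  0.08]
[ 0.42  0.38  0.25  2.13 -1.05  0.48  0.08]
[ 0.54  0.37  0.09  2.13 -0.96  0.43 -0.01]
[ 0.56  0.37  0.07  2.13 -0.94  0.42 -0.03]
[ 0.59  0.37  0.03  2.13 -0.92  0.41 -0.05]
[ 0.71  0.38 -0.13  2.12 -0.8   0.36 -0.17]
[ 0.88  0.39 -0.36  2.12 -0.56  0.31 -0.4 ]
[ 1.    0.41 -0.52  2.11 -0.32  0.28 -0.63]
```

```bash
python3 - <<'E'
from ik import *
q0=np.array([.1,.5,.1,1.9,-.2,.6,1.9])
for tilt in (28,24,20):
  for a in (44,76,140):
    for ph in (-40,-20,0,20,40,60,90):
      p=Wp(np.array([35,-50,60])+a*np.array([-.469,0,.883])); Ro=Rt(np.radians(tilt))*R.from_euler("x",ph,degrees=True)
      x,e,o=ik(p,Ro,q0,.04); print(tilt,a,ph,np.round(x,2),round(e,1),round(o,2))
E
```

```text
28 44 -40 [ 1.07  0.78 -0.83  2.09  1.49  0.27  1.47] 0.0 0.0
28 44 -20 [ 1.07  0.78 -0.83  2.09  1.49  0.27  1.12] 0.0 0.0
28 44 0 [ 0.64  0.63 -0.16  2.   -0.76  0.27  2.9 ] 8.4 5.03
28 44 20 [ 0.6   0.63 -0.08  2.04 -1.06  0.27  2.86] 5.7 3.43
28 44 40 [ 0.6   0.63 -0.08  2.04 -1.06  0.27  2.51] 5.7 3.43
28 44 60 [ 0.6   0.63 -0.08  2.04 -1.06  0.27  2.16] 5.7 3.43
28 44 90 [ 0.6   0.63 -0.08  2.04 -1.06  0.27  1.64] 5.7 3.43
28 76 -40 [ 1.12  0.72 -0.87  2.1   1.28  0.27  1.66] 0.0 0.0
28 76 -20 [ 1.12  0.72 -0.87  2.1   1.28  0.27  1.31] 0.0 0.0
28 76 0 [ 0.68  0.57 -0.18  2.04 -0.75  0.27  2.9 ] 6.3 3.67
28 76 20 [ 0.62  0.57 -0.1   2.08 -1.06  0.27  2.87] 3.5 2.03
28 76 40 [ 0.62  0.57 -0.1   2.08 -1.06  0.27  2.52] 3.5 2.03
28 76 60 [ 0.62  0.57 -0.1   2.08 -1.06  0.27  2.17] 3.5 2.03
28 76 90 [ 0.62  0.57 -0.1   2.08 -1.06  0.27  1.65] 3.5 2.03
28 140 -40 [ 1.2   0.58 -0.89  2.11  0.72  0.27  2.2 ] 0.0 0.0
28 140 -20 [ 1.2   0.58 -0.89  2.11  0.72  0.27  1.85] 0.0 0.0
28 140 0 [ 0.78  0.45 -0.26  2.11 -0.73  0.27  2.9 ] 0.8 0.46
28 140 20 [ 0.75  0.45 -0.22  2.13 -0.83  0.27
[... 2089 characters left out ...]
  0.28  2.3 ] 0.0 0.0
20 76 20 [ 0.6   0.57 -0.16  2.   -0.35  0.29  2.11] 0.0 0.0
20 76 40 [ 0.54  0.57 -0.07  2.01 -0.51  0.31  1.92] 0.0 0.0
20 76 60 [ 0.47  0.57  0.03  2.01 -0.66  0.34  1.71] 0.0 0.0
20 76 90 [ 0.37  0.57  0.18  2.01 -0.85  0.39  1.37] 0.0 0.0
20 140 -40 [ 0.81  0.47 -0.4   2.01 -0.02  0.4   2.86] 0.0 0.0
20 140 -20 [ 0.73  0.46 -0.29  2.01 -0.16  0.4   2.64] 0.0 0.0
20 140 0 [ 0.66  0.45 -0.18  2.01 -0.29  0.41  2.42] 0.0 0.0
20 140 20 [ 0.58  0.45 -0.07  2.02 -0.42  0.42  2.19] 0.0 0.0
20 140 40 [ 0.5   0.45  0.04  2.02 -0.53  0.44  1.95] 0.0 0.0
20 140 60 [ 0.42  0.45  0.15  2.02 -0.63  0.47  1.7 ] 0.0 0.0
20 140 90 [ 0.31  0.46  0.3   2.03 -0.76  0.51  1.29] 0.0 0.0
```

>>> arm_command:
  series:
    - [0,-0.36,-0.03,-0.1,0,0,0]
    - [0,-0.36,-0.03,-0.11,0,0,0]
    - [0,-0.36,-0.03,-0.13,0,0,0]
    - [0,-0.36,-0.03,-0.14,0,0,0]
    - [0,-0.36,-0.03,-0.15,0,0,0]
    - [0,-0.36,-0.03,-0.16,0,0,0]
    - [0,-0.36,-0.03,-0.17,0,0,0]
    - [0,-0.34,-0.03,-0.18,0,0,0]
    - [0,0,0,0,0,0,0]
    - [0,0,0,0,0,0,0]

```text
clock: 13.22
eef_pos: [526.1, -89.4, 147.9]
tool_rot: [-0.027, 1.307, 0.06]
force: [2.9, -11.1, 6.7]
width: 21.3
```

```bash
python3 - <<'E'
from snap import *
p,M=tip(); 
snap("scene",(190,150,350,270),"s13.png",5,[p,p-19*M[:,0]],1); report()
E
```

```text
t 13.27 tcp [526.2 -89.3 147.9] stand-frame [-21.1 114.2 147.9] F_stand [  2.1 -10.3   7. ] w 21.1 q [ 0.11  0.44  0.06  2.16 -0.29  0.3   2.09]
axes in stand
 [[ 0.261  0.005  0.965]
 [-0.008  1.    -0.003]
 [-0.965 -0.007  0.261]]
```

View pics/s13.png

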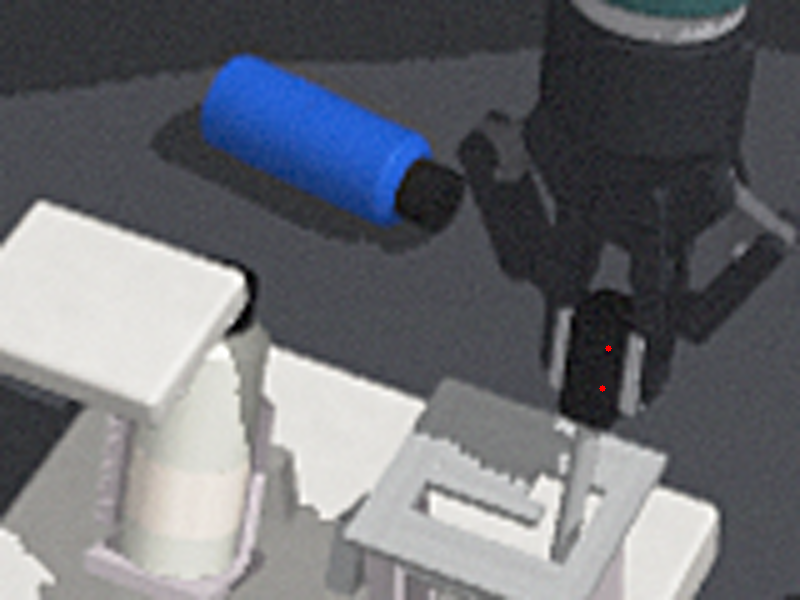

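>>> arm_command:
  series:
    - [0,-0.2,-0.02,-0.1,0,0,0]
    - [0,-0.2,-0.02,-0.1,0,0,0]
    - [0,0,0,0,0,0,0]
    - [0,0,0,0,0,0,0]

```text
clock: 13.6
eef_pos: [523.0, -89.8, 146.3]
tool_rot: [-0.028, 1.305, 0.059]
force: [4.7, -11.1, 6.3]
width: 21.3
```

```bash
python3 - <<'E'
from snap import *
report()
E
```

```text
t 13.6 tcp [523.  -89.8 146.3] stand-frame [-24.3 114.  146.3] F_stand [  3.7 -11.5   6.3] w 21.3 q [ 0.12  0.44  0.06  2.17 -0.29  0.29  2.09]
axes in stand
 [[ 0.262  0.005  0.965]
 [-0.008  1.    -0.003]
 [-0.965 -0.007  0.262]]
```

>>> arm_command:
  series:
    - [0,0.02,-0.19,0,0,0,0]
    - [0,0.02,-0.19,0,0,0,0]
    - [0,0.02,-0.19,0,0,0,0]
    - [0,0.02,-0.19,0,0,0,0]
    - [0,0.02,-0.19,0,0,0,0]
    - [0,0.02,-0.19,0,0,0,0]
    - [0,0.02,-0.19,0,0,0,0]
    - [0,0.02,-0.19,0,0,0,0]
    - [0,0.02,-0.19,0,0,0,0]
    - [0,0,0,0,0,0,0]
    - [0,0,0,0,0,0,0]

```text
clock: 14.52
eef_pos: [524.3, -104.4, 146.2]
tool_rot: [-0.019, 1.307, 0.07]
force: [3.7, -4.1, 10.0]
width: 21.2
```

```bash
python3 - <<'E'
from snap import *
p,M=tip(); 
snap("scene",(190,150,350,270),"s14.png",5,[p,p-19*M[:,0]],1); report()
E
```

```text
t 14.57 tcp [ 524.3 -104.4  146.2] stand-frame [-24.3  99.4 146.2] F_stand [ 2.7 -5.3  9.6] w 21.4 q [ 0.16  0.44  0.04  2.15 -0.29  0.3   2.13]
axes in stand
 [[ 0.261  0.002  0.965]
 [-0.005  1.    -0.001]
 [-0.965 -0.005  0.261]]
```

View pics/s14.png

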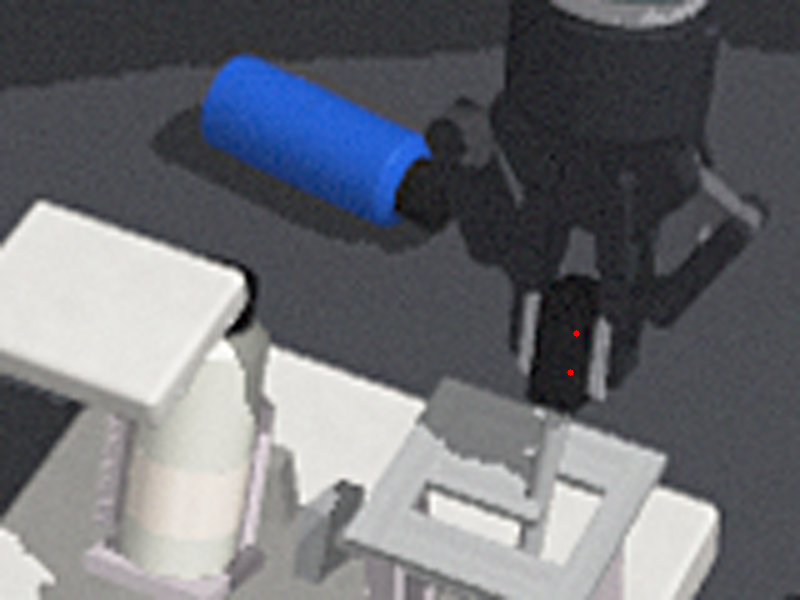

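>>> arm_command:
  series:
    - [0.55,0,0,0,0,0,0]
    - [0.55,0,0,0,0,0,0]
    - [0.55,0,0,0,0,0,0]
    - [0.55,0,0,0,0,0,0]
    - [0.55,-0.1,0,0.8,0,0,0]
    - [0.55,-0.1,0,0.8,0,0,0]
    - [0.55,-0.3,0,1.2,0,0,0]
    - [0.55,-0.3,0,1.2,0,0,0]
    - [0.55,-0.3,0,1.2,0,0,0]
    - [0.55,-0.3,0,1.2,0,0,0]

```text
clock: 15.4
eef_pos: [503.8, -101.8, 207.8]
tool_rot: [0.0, 1.319, 0.092]
force: [-0.2, 0.1, 0.2]
width: 47.2
```

```bash
python3 - <<'E'
from snap import *
p,M=tip(); 
snap("scene",(190,150,350,270),"s15.png",5,[],1); report()
E
```

```text
t 15.45 tcp [ 504.7 -102.2  209.9] stand-frame [-43.7 103.3 209.9] F_stand [ 0.  -0.1  1.9] w 46.9 q [ 0.11  0.31  0.11  2.12 -0.24  0.48  2.07]
axes in stand
 [[ 0.252 -0.     0.968]
 [-0.001  1.     0.001]
 [-0.968 -0.001  0.252]]
```

View pics/s15.png

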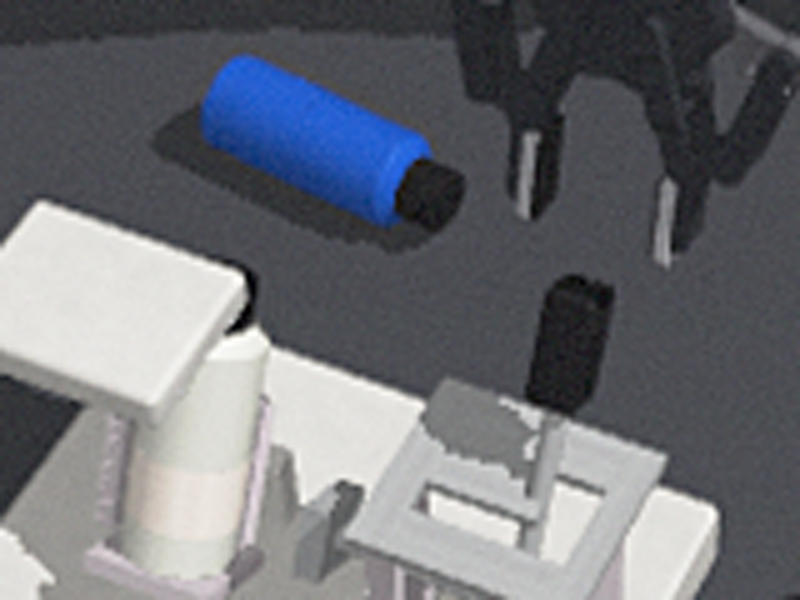

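>>> arm_command:
  series:
    - [1,0.11,-1.09,0,0.05,-0.53,0]
    - [1,0.11,-1.09,0,0.05,-0.53,0]
    - [1,0.11,-1.09,0,0.05,-0.53,0]
    - [1,0.11,-1.09,0,0.05,-0.53,0]
    - [1,0.11,-1.09,0,0.05,-0.53,0]
    - [1,0.11,-1.09,0,0.05,-0.53,0]
    - [1,0.11,-1.09,0,0.05,-0.53,0]
    - [1,0.11,-1.09,0,0.05,-0.53,0]
    - [1,0.11,-1.09,0,0.05,-0.53,0]
    - [1,0.11,-1.09,0,0.05,-0.53,0]
    - [1,0.11,-1.09,0,0.05,-0.53,0]
    - [1,0.11,-1.09,0,0.05,-0.53,0]
    - [1,0.11,-1.09,0,0.05,-0.53,0]
    - [1,0.11,-1.09,0,0.05,-0.53,0]
    - [1,0,0,0,0,0,0]
    - [1,0,0,0,0,0,0]

```text
clock: 16.78
eef_pos: [519.1, -254.8, 206.5]
tool_rot: [0.002, 1.19, 0.092]
force: [-0.5, 0.4, 0.0]
width: 85.1
```

```bash
python3 - <<'E'
from snap import *
c0=np.array([35,-50,60]);ax=np.array([-.469,0,.883])
p,M=tip(); 
snap("scene",(140,130,340,270),"s16.png",4,[p,p-19*M[:,0]]+[Wp(c0+ax*k) for k in (0,95,128)],1.5); report()
snap("top",(300,100,460,220),"t16.png",5,[p,p-19*M[:,0]]+[Wp(c0+ax*k) for k in (0,95,128)],1.0)
for t in (20,22,24): 
    g=c0+ax*205; T=np.array([np.sin(np.radians(t)),0,-np.cos(np.radians(t))]); print(t,delta(Rt(np.radians(t)),Wp(g+51*T)))
E
```

```text
t 16.83 tcp [ 519.3 -253.9  206.5] stand-frame [-42.8 -49.1 206.5] F_stand [-0.  -0.5 -0.9] w 85.3 q [ 0.63  0.4  -0.1   2.04 -0.45  0.43  2.59]
axes in stand
 [[ 0.372 -0.001  0.928]
 [ 0.001  1.     0.   ]
 [-0.928  0.001  0.372]]
20 (array([-0.09, -0.14, -1.35]), array([-0.23,  1.82, -0.09]))
22 (array([ 0.08, -0.12, -1.28]), array([-0.05, -0.17, -0.09]))
24 (array([ 0.24, -0.11, -1.21]), array([ 0.14, -2.17, -0.1 ]))
```

View pics/s16.png

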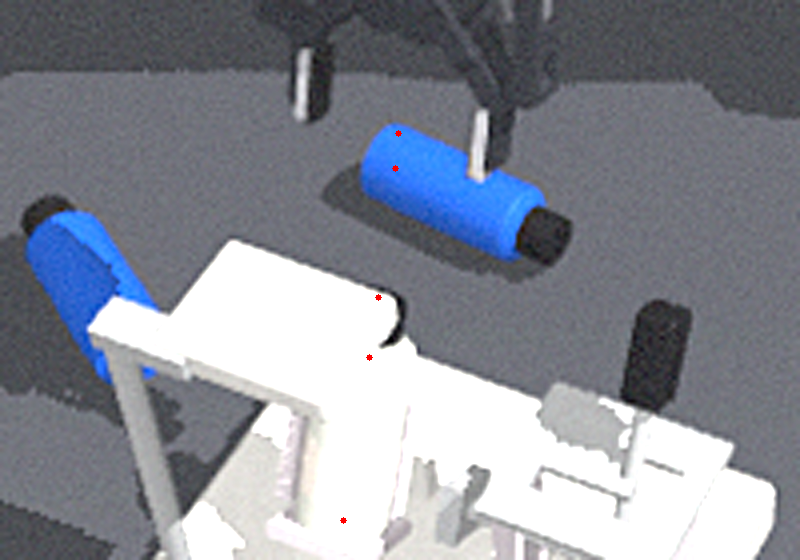

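View pics/t16.png

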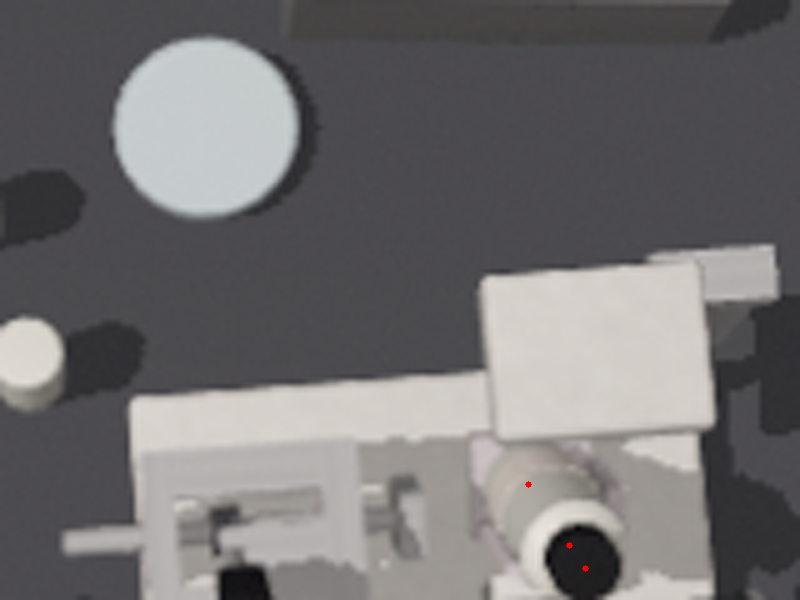

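>>> arm_command:
  series:
    - [1,0.04,-0.06,-0.64,0,0,0]
    - [1,0.04,-0.06,-0.64,0,0,0]
    - [1,0.26,0.02,-0.49,0,0,0]
    - [1,0.26,0.02,-0.49,0,0,0]
    - [1,0.26,0.02,-0.49,0,0,0]
    - [1,0.26,0.02,-0.49,0,0,0]
    - [1,0.26,0.02,-0.49,0,0,0]
    - [1,0.26,0.02,-0.49,0,0,0]
    - [1,0.26,0.02,-0.49,0,0,0]
    - [1,0.26,0.02,-0.49,0,0,0]
    - [1,0.26,0.02,-0.49,0,0,0]
    - [1,0.26,0.02,-0.49,0,0,0]
    - [1,0,0,0,0,0,0]
    - [1,0,0,0,0,0,0]

```text
clock: 18.05
eef_pos: [546.2, -253.5, 144.3]
tool_rot: [0.003, 1.19, 0.094]
force: [0.9, 0.9, -0.8]
width: 85.5
```

```bash
cat > look.py <<'E'
from snap import *
import sys
c0=np.array([35,-50,60]);ax=np.array([-.469,0,.883])
n,S=sys.argv[1],float(sys.argv[2])
p,M=tip(); g=p-19*M[:,0]
snap("scene",(140,130,340,270),f"s{n}.png",4,[p,g],1.5); report()
gs=SR.inv().apply(g-[q[0],q[1],0]); print("grasp in stand",gs.round(1),"along axis",round((gs-c0)@ax,1),"off", (gs-c0-((gs-c0)@ax)*ax).round(1))
snap("top",(330,120,490,240),f"t{n}.png",5,[p,g],1.0)
T=np.array([np.sin(np.radians(22)),0,-np.cos(np.radians(22))]); print(delta(Rt(np.radians(22)),Wp(c0+ax*S+51*T)))
E
python3 look.py 17 95
```

```text
t 18.1 tcp [ 546.3 -253.7  144.6] stand-frame [-16.  -51.3 144.6] F_stand [ 0.1 -1.3 -0.3] w 85.3 q [ 0.63  0.52 -0.15  2.05 -0.49  0.29  2.63]
axes in stand
 [[ 0.372 -0.001  0.928]
 [ 0.001  1.     0.001]
 [-0.928  0.001  0.372]]
grasp in stand [-35.  -51.2 191.6] along axis 149.1 off [-0.  -1.2  0. ]
(array([ 2.53,  0.37, -4.82]), array([-0.  , -0.14, -0.04]))
```

View pics/s17.png

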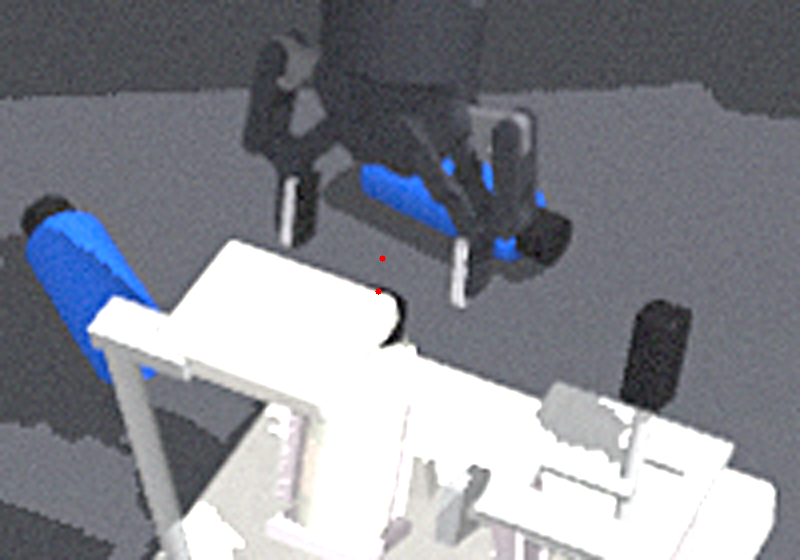

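View pics/t17.png

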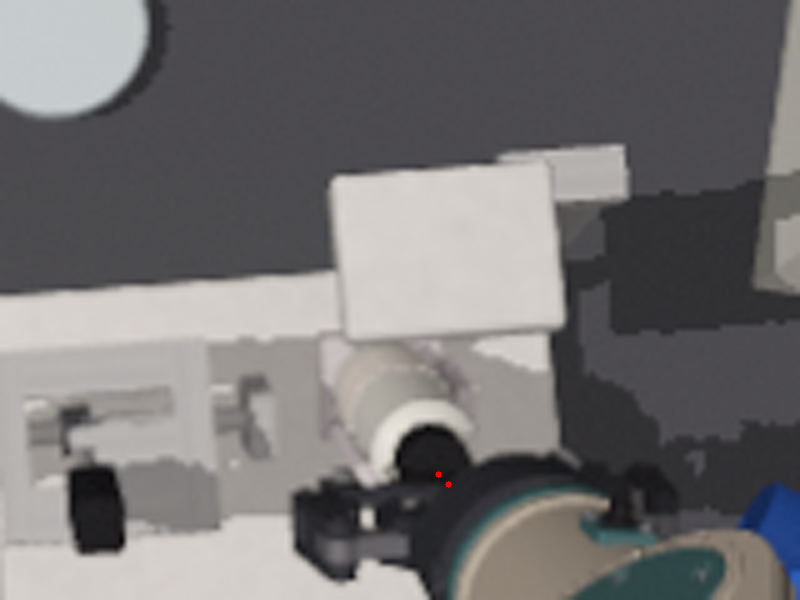

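>>> arm_command:
  series:
    - [1,0.2,0.025,-0.41,-0.015,0.17,0]
    - [1,0.2,0.025,-0.41,-0.015,0.17,0]
    - [1,0.2,0.025,-0.41,-0.015,0.17,0]
    - [1,0.2,0.025,-0.41,-0.015,0.17,0]
    - [1,0.2,0.025,-0.41,-0.015,0.17,0]
    - [1,0.2,0.025,-0.41,-0.015,0.17,0]
    - [1,0.2,0.025,-0.41,-0.015,0.17,0]
    - [1,0.2,0.025,-0.41,-0.015,0.17,0]
    - [1,0.2,0.025,-0.41,-0.015,0.17,0]
    - [1,0.2,0.025,-0.41,-0.015,0.17,0]
    - [1,0.2,0.025,-0.41,-0.015,0.17,0]
    - [1,0.2,0.025,-0.41,-0.015,0.17,0]
    - [1,0,0,0,0,0,0]
    - [1,0,0,0,0,0,0]

```text
clock: 19.32
eef_pos: [570.3, -250.5, 95.2]
tool_rot: [0.002, 1.226, 0.094]
force: [-0.5, 0.1, 0.3]
width: 85.5
```

```bash
python3 look.py 18 95
```

```text
t 19.37 tcp [ 570.3 -250.7   95.4] stand-frame [  8.2 -50.5  95.4] F_stand [-0.  -0.7 -0.1] w 85.1 q [ 0.55  0.63 -0.1   2.01 -0.53  0.25  2.64]
axes in stand
 [[ 0.339 -0.001  0.941]
 [ 0.001  1.     0.001]
 [-0.941  0.001  0.339]]
grasp in stand [ -9.  -50.4 143.2] along axis 94.1 off [ 0.1 -0.4  0.1]
(array([0.13, 0.07, 0.1 ]), array([ 0.17, -2.18, -0.04]))
```

View pics/s18.png

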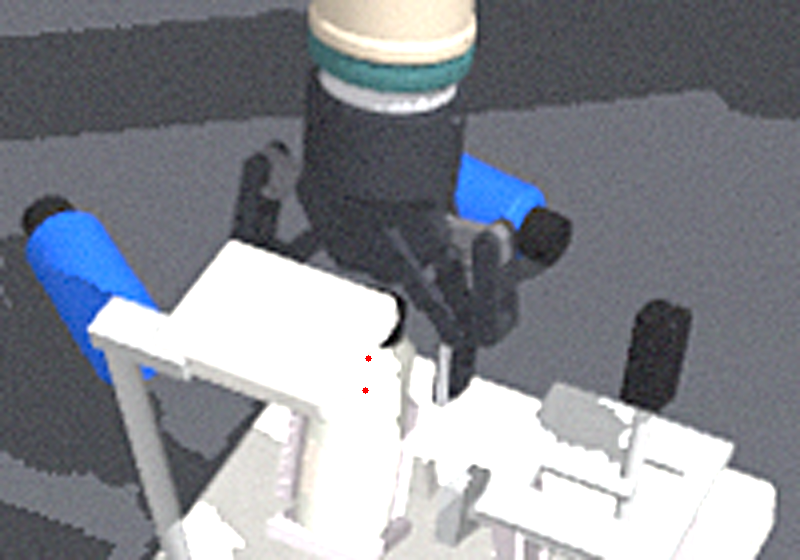

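View pics/t18.png

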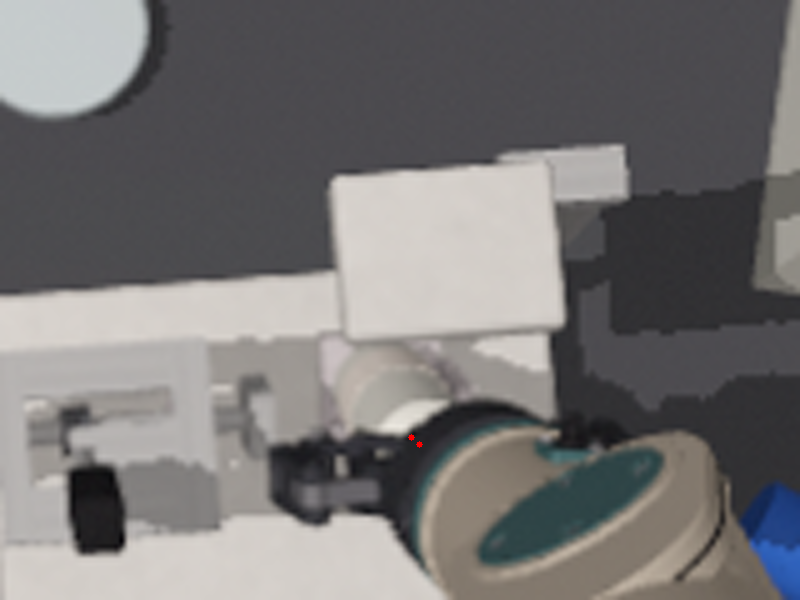

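>>> arm_command:
  series:
    - [1,0.07,0.02,-0.14,-0.03,0.4,0]
    - [1,0.07,0.02,-0.14,-0.03,0.4,0]
    - [1,0,0,0,0,0,0]
    - [0,0,0,0,0,0,0]
    - [0,0,0,0,0,0,0]
    - [0,0,0,0,0,0,0]
    - [0,0,0,0,0,0,0]
    - [0,0,0,0,0,0,0]
    - [0,0,0,0,0,0,0]

```text
clock: 20.17
eef_pos: [571.6, -250.7, 93.0]
tool_rot: [0.001, 1.239, 0.092]
force: [-1.6, -0.8, 3.7]
width: 46.6
```

```bash
python3 look.py 19 95
```

```text
t 20.22 tcp [ 571.6 -250.7   93. ] stand-frame [  9.5 -50.6  93. ] F_stand [-2.2  0.2  5.4] w 46.6 q [ 0.52  0.63 -0.07  1.99 -0.52  0.27  2.62]
axes in stand
 [[ 0.326 -0.     0.945]
 [ 0.     1.     0.   ]
 [-0.945  0.     0.326]]
grasp in stand [ -7.1 -50.7 141.3] along axis 91.5 off [ 0.8 -0.7  0.5]
(array([-0.  ,  0.06,  0.36]), array([ 0.25, -2.97, -0.02]))
```

View pics/s19.png

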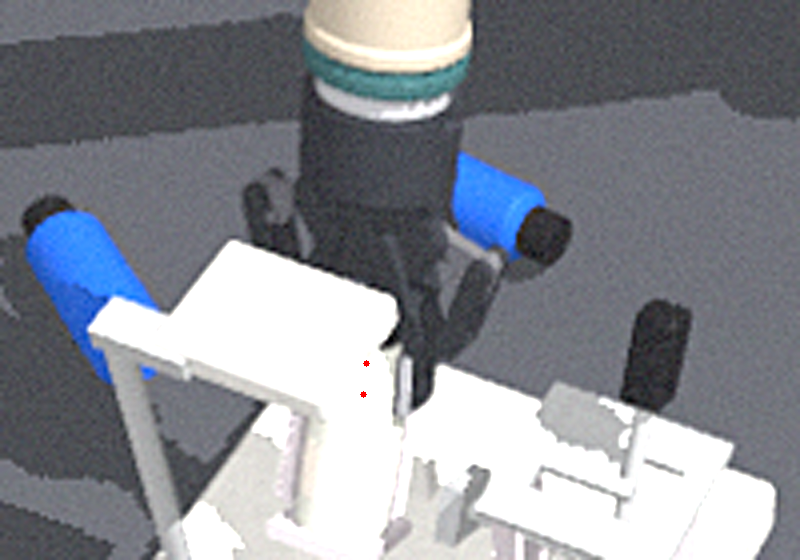

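>>> arm_command:
  series:
    - [0,-0.19,-0.017,0.35,0,0,0]
    - [0,-0.19,-0.017,0.35,0,0,0]
    - [0,-0.28,-0.025,0.53,0,0,0]
    - [0,-0.37,-0.034,0.71,0,0,0]
    - [0,-0.37,-0.034,0.71,0,0,0]
    - [0,-0.37,-0.034,0.71,0,0,0]
    - [0,-0.37,-0.034,0.71,0,0,0]
    - [0,-0.37,-0.034,0.71,0,0,0]
    - [0,-0.37,-0.034,0.71,0,0,0]
    - [0,-0.37,-0.034,0.71,0,0,0]
    - [0,-0.37,-0.034,0.71,0,0,0]
    - [0,-0.37,-0.034,0.71,0,0,0]
    - [0,-0.37,-0.034,0.71,0,0,0]
    - [0,-0.37,-0.034,0.71,0,0,0]
    - [0,0,0,0,0,0,0]

```text
clock: 21.52
eef_pos: [524.1, -255.2, 184.6]
tool_rot: [-0.001, 1.238, 0.09]
force: [0.3, -0.2, -1.7]
width: 46.5
```

```bash
python3 look.py 20 95
```

```text
t 21.57 tcp [ 524.3 -255.   184. ] stand-frame [-37.9 -50.6 184. ] F_stand [ 0.5 -0.5 -2.5] w 46.6 q [ 0.52  0.44  0.01  2.02 -0.47  0.45  2.59]
axes in stand
 [[ 0.326 -0.     0.945]
 [ 0.     1.     0.   ]
 [-0.945 -0.     0.326]]
grasp in stand [-54.8 -50.8 232.8] along axis 194.7 off [ 1.5 -0.8  0.9]
(array([ 4.71,  0.46, -8.69]), array([ 0.24, -2.96, -0.04]))
```

View pics/s20.png

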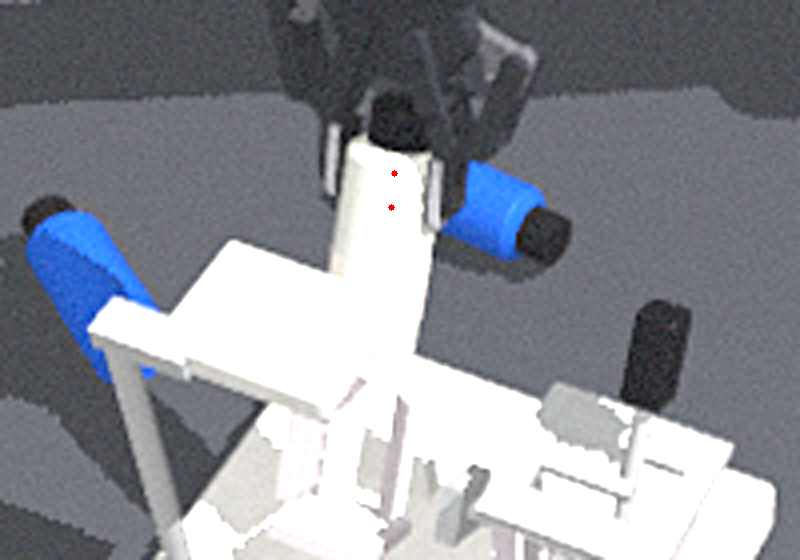

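View pics/t20.png

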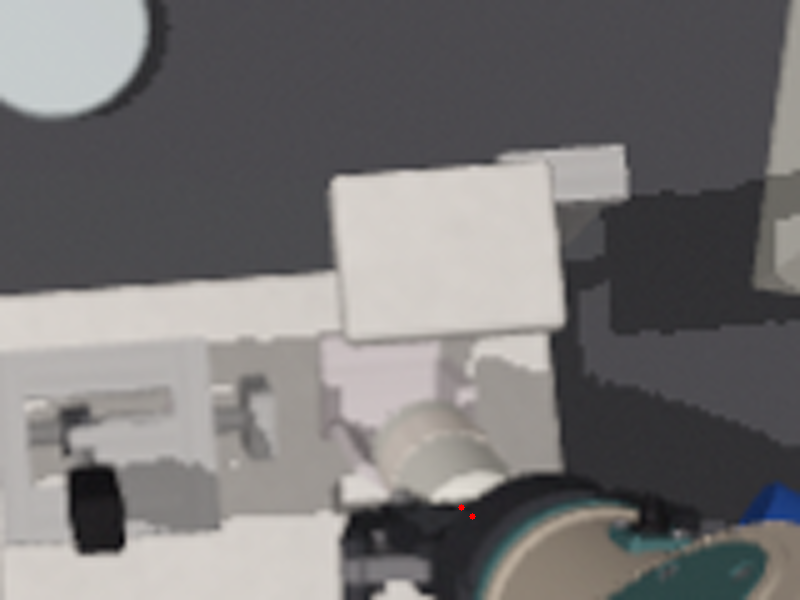

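```bash
cat > goal.py <<'E'
from ik import *
# foot in tool frame from the grasp state
A=SR*R.from_matrix(np.array([[.326,0,.945],[0,1,0],[-.945,0,.326]]))
tcp=np.array([571.6,-250.7,93.0]); foot=Wp([35,-50,60]); ft=A.inv().apply(foot-tcp)
axt=A.inv().apply(SR.apply([-.4695,0,.8829]))
def goal(pf,yaw=0):
    Ro=R.from_euler("z",yaw)*SR*R.from_euler("y",28,degrees=True)*SR.inv()*A
    return np.array(pf)-Ro.apply(ft),Ro
def now():
    s=ctrl.read_state(); Rc=R.from_euler("xyz",s["tool_rot"]); return s["eef_pos"]+Rc.apply(ft),Rc.apply(axt),s
E
python3 - <<'E'
from goal import *
f,a,st=now(); print("foot",f.round(1),"axis",a.round(3))
for n,pf in (("hi",[596.5,214.7,280]),("fin",[596.5,214.7,70])):
    p,Ro=goal(pf); print(n,p.round(1),delta(Ro,p),[np.round(v,2) for v in ik(p,Ro,np.array([-.3,.5,.1,1.5,-.2,1.2,1.8]))])
E
```

```text
foot [ 549.7 -251.7  150.5] axis [-0.467 -0.043  0.883]
hi [589.6 213.4 321.1] (array([ 6.52, 46.81, 13.76]), array([-2.57, 27.88, -0.03])) [array([-0.47,  0.6 ,  0.21,  1.24, -0.15,  1.46,  1.39]), np.float64(0.0), np.float64(0.0)]
fin [589.6 213.4 111.1] (array([ 6.52, 46.81, -7.24]), array([-2.57, 27.88, -0.03])) [array([-0.48,  0.79,  0.21,  1.5 , -0.21,  1.03,  1.46]), np.float64(0.0), np.float64(0.0)]
```

>>> arm_command:
  series:
    - [0,-0.4,0,0.8,0,0,0]
    - [0,-0.4,0,1.3,0,0,0]
    - [0,-0.4,0,1.3,0,0,0]
    - [0,-0.4,0,1.3,0,0,0]
    - [0,-0.4,0,1.3,-0.18,1.99,0]
    - [0,-0.4,0,1.3,-0.18,1.99,0]
    - [0,-0.4,0,1.3,-0.18,1.99,0]
    - [0,-0.4,0,1.3,-0.18,1.99,0]
    - [0,-0.4,0,1.3,-0.18,1.99,0]
    - [0,-0.4,0,1.3,-0.18,1.99,0]
    - [0,-0.4,0,1.25,-0.18,1.99,0]
    - [0,0,0,0,-0.18,1.99,0]
    - [0,0,0,0,-0.18,1.99,0]
    - [0,0,0,0,-0.18,1.99,0]
    - [0,0,0,0,-0.18,1.99,0]
    - [0,0,0,0,-0.18,1.99,0]
    - [0,0,0,0,-0.18,1.99,0]
    - [0,0,0,0,-0.18,1.99,0]

```text
clock: 23.12
eef_pos: [480.3, -254.4, 320.7]
tool_rot: [3.133, 1.412, -3.06]
force: [0.4, -0.1, -1.9]
width: 46.4
```

>>> arm_command:
  series:
    - [0,0.2,1,0,0,0,0]
    - [0,0.4,2,0,0,0,0]
    - [0,0.6,2.6,0,0,0,0]
    - [0,0.6,2.6,0,0,0,0]
    - [0,0.6,2.6,0,0,0,0]
    - [0,0.6,2.6,0,0,0,0]
    - [0,0.6,2.6,0,0,0,0]
    - [0,0.6,2.6,0,0,0,0]
    - [0,0.6,2.6,0,0,0,0]
    - [0,0.6,2.6,0,0,0,0]
    - [0,0.6,2.6,0,0,0,0]
    - [0,0.6,2.6,0,0,0,0]
    - [0,0.6,2.6,0,0,0,0]
    - [0,0.6,2.6,0,0,0,0]
    - [0,0.6,2.6,0,0,0,0]
    - [0,0.6,2.6,0,0,0,0]
    - [0,0.6,2.6,0,0,0,0]
    - [0,0.6,2.6,0,0,0,0]
    - [0,0.5,1.6,0,0,0,0]
    - [0,0,0,0,0,0,0]

```text
clock: 24.78
eef_pos: [586.4, 213.9, 319.9]
tool_rot: [3.102, 1.414, -3.083]
force: [-0.3, 0.7, -1.8]
width: 46.6
```

```bash
cat > look2.py <<'E'
from goal import *
from snap import snap
import sys
f,a,st=now(); print("foot",f.round(1),"axis",a.round(3)); report()
dots=[f+a*k for k in (0,52,104,128)]
snap("scene",(340,150,520,420),f"s{sys.argv[1]}.png",2.2,dots,1.0)
snap("top",(140,120,300,280),f"t{sys.argv[1]}.png",3.7,dots,1.0)
p,Ro=goal([596.5,214.7,float(sys.argv[2])]); print(delta(Ro,p))
E
python3 look2.py 21 90
```

```text
foot [593.2 215.5 278.8] axis [ 0.001 -0.006  1.   ]
t 24.78 tcp [586.4 213.9 319.9] stand-frame [ 66.3 410.7 319.9] F_stand [-0.3  0.7 -1.8] w 46.6 q [-0.43  0.6   0.11  1.25 -0.11  1.45  1.36]
axes in stand
 [[-0.156 -0.007  0.988]
 [ 0.005  1.     0.008]
 [-0.988  0.006 -0.156]]
(array([  0.3 ,   0.53, -18.92]), array([-0.06, -0.05, -0.1 ]))
```

View pics/s21.png

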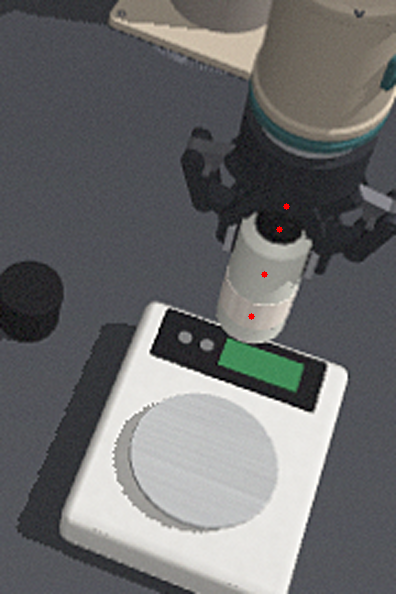

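View pics/t21.png

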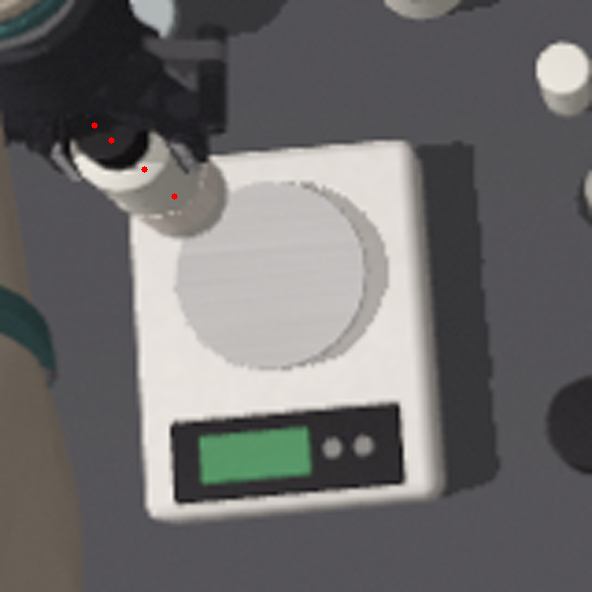

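```bash
cat > look3.py <<'E'
from goal import *
import sys
f,a,st=now(); print("foot",f.round(1),"axis",a.round(3)); report()
def circ(c,r):
    t=np.linspace(0,2*np.pi,40); u=np.cross(a,[1,0,0]);u/=np.linalg.norm(u); v=np.cross(a,u); return c+r*(np.outer(np.cos(t),u)+np.outer(np.sin(t),v))
for cam in ("scene","top"):
    im=ctrl.get_image(cam)
    c=proj(f+a*64,cam)[0]; x0,y0=int(c[0]-40),int(c[1]-40); x0=max(x0,0);y0=max(y0,0)
    x=cv2.resize(im[y0:y0+85,x0:x0+85],None,fx=7,fy=7,interpolation=cv2.INTER_CUBIC); x=np.clip(x.astype(float)*1.4,0,255).astype(np.uint8)
    for s_,r in ((0,24),(96,24),(128,16)):
        pts=((proj(circ(f+a*s_,r),cam)-[x0,y0]+.5)*7).astype(int); cv2.polylines(x,[pts],True,(0,0,255),1)
    cv2.imwrite(f"pics/{cam}{sys.argv[1]}.png",x)
E
python3 look3.py 22
```

```text
foot [593.5 209.4 279.2] axis [ 0.001 -0.001  1.   ]
t 24.88 tcp [586.6 208.1 320.3] stand-frame [ 66.1 404.9 320.3] F_stand [ 0.3 -0.8 -1.9] w 46.6 q [-0.42  0.59  0.12  1.25 -0.1   1.45  1.36]
axes in stand
 [[-0.157 -0.002  0.988]
 [ 0.001  1.     0.002]
 [-0.988  0.001 -0.157]]
```

View pics/scene22.png

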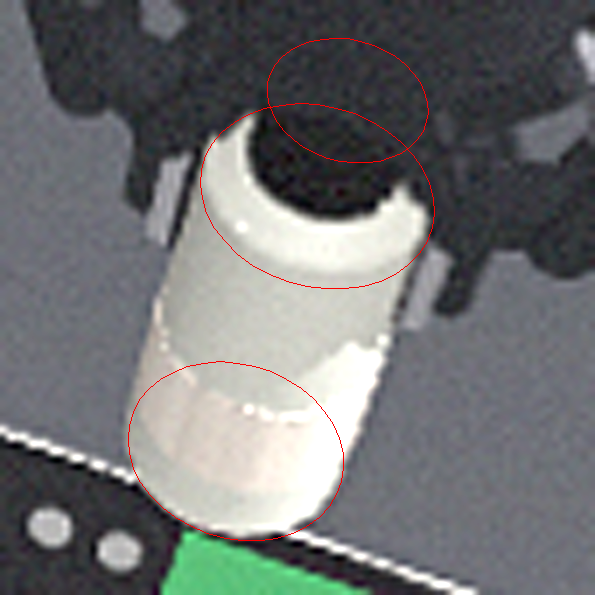

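View pics/top22.png

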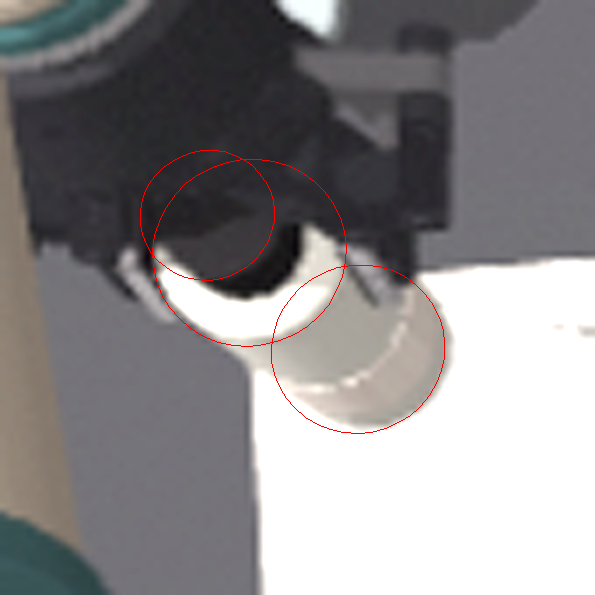

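>>> arm_command:
  series:
    - [0,0.15,0.27,-0.6,0,0,0]
    - [0,0.15,0.27,-1.2,0,0,0]
    - [0,0,0,-1.4,0,0,0]
    - [0,0,0,-1.4,0,0,0]
    - [0,0,0,-1.4,0,0,0]
    - [0,0,0,-1.4,0,0,0]
    - [0,0,0,-1.4,0,0,0]
    - [0,0,0,-1.4,0,0,0]
    - [0,0,0,-1.4,0,0,0]
    - [0,0,0,-1.4,0,0,0]
    - [0,0,0,-1.4,0,0,0]
    - [0,0,0,-1.4,0,0,0]
    - [0,0,0,-1.4,0,0,0]
    - [0,0,0,-0.8,0,0,0]
    - [0,0,0,-0.5,0,0,0]
    - [0,0,0,-0.4,0,0,0]
    - [0,0,0,0,0,0,0]
    - [0,0,0,0,0,0,0]

```text
clock: 26.48
eef_pos: [590.7, 212.8, 131.9]
tool_rot: [3.132, 1.415, -3.06]
force: [-1.0, 0.3, -2.3]
width: 46.6
```

```bash
python3 look3.py 23
```

```text
foot [597.6 214.2  90.9] axis [-0.    -0.002  1.   ]
t 26.48 tcp [590.7 212.8 131.9] stand-frame [ 70.5 409.3 131.9] F_stand [-1.   0.4 -2.3] w 46.6 q [-0.42  0.76  0.1   1.48 -0.12  1.06  1.39]
axes in stand
 [[-0.155 -0.     0.988]
 [ 0.001  1.     0.   ]
 [-0.988  0.001 -0.155]]
```

View pics/scene23.png

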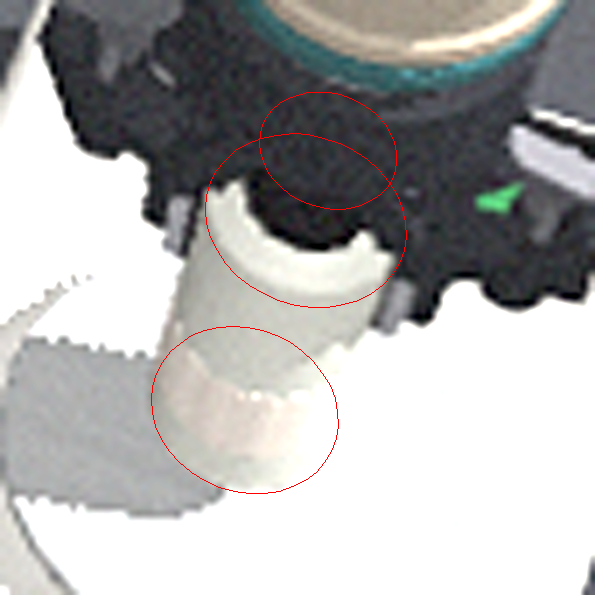

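View pics/top23.png

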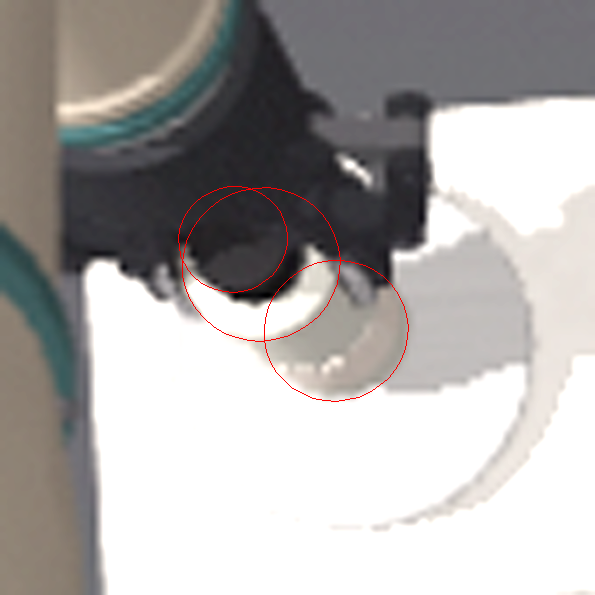

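>>> arm_command:
  series:
    - [0,-0.05,0,-0.4,0,0,0]
    - [0,-0.05,0,-0.4,0,0,0]
    - [0,0,0,-0.4,0,0,0]
    - [0,0,0,-0.2,0,0,0]
    - [0,0,0,-0.2,0,0,0]
    - [0,0,0,-0.15,0,0,0]
    - [0,0,0,0,0,0,0]

```text
clock: 27.17
eef_pos: [589.2, 212.7, 113.7]
tool_rot: [3.134, 1.414, -3.058]
force: [-0.1, -0.4, -2.2]
width: 46.7
```

>>> arm_command:
  series:
    - [0,0,0,-0.15,0,0,0]
    - [0,0,0,-0.15,0,0,0]
    - [0,0,0,0,0,0,0]

```text
clock: 27.42
eef_pos: [589.3, 212.7, 110.9]
tool_rot: [3.134, 1.414, -3.058]
force: [-0.2, -0.5, -1.1]
width: 47.0
```

>>> arm_command:
  series:
    - [0,0,0,-0.1,0,0,0]
    - [0,0,0,-0.05,0,0,0]
    - [0,0,0,0,0,0,0]

```text
clock: 27.67
eef_pos: [589.3, 212.8, 109.5]
tool_rot: [3.134, 1.414, -3.059]
force: [-1.3, 0.9, -1.4]
width: 46.3
```

>>> arm_command:
  series:
    - [0,0,0,-0.1,0,0,0]
    - [0,0,0,-0.05,0,0,0]
    - [0,0,0,0,0,0,0]

```text
clock: 27.92
eef_pos: [589.7, 212.8, 108.9]
tool_rot: [3.132, 1.415, -3.06]
force: [-0.6, -0.2, 3.8]
width: 46.6
```

>>> arm_command:
  series:
    - [0,0,0,-0.1,0,0,0]
    - [0,0,0,0,0,0,0]

```text
clock: 28.08
eef_pos: [589.8, 212.8, 108.9]
tool_rot: [3.131, 1.415, -3.062]
force: [-1.3, -0.1, 9.8]
width: 46.7
```

>>> arm_command:
  series:
    - [0,0,0,0.12,0,0,0]
    - [0,0,0,0,0,0,0]
    - [0.7,0,0,0,0,0,0]
    - [0.7,0,0,0,0,0,0]
    - [0.7,0,0,0,0,0,0]
    - [0.9,0,0,0,0,0,0]
    - [0.9,0,0,0,0,0,0]
    - [0.9,0,0,0,0,0,0]

```text
clock: 28.75
eef_pos: [589.3, 212.8, 108.2]
tool_rot: [3.134, 1.414, -3.058]
force: [0.1, 0.2, 0.4]
width: 76.8
```

```bash
python3 look3.py 24
```

```text
foot [596.2 214.1  67.1] axis [ 0.    -0.001  1.   ]
t 28.75 tcp [589.3 212.8 108.2] stand-frame [ 69.2 409.3 108.2] F_stand [0.1 0.1 0.4] w 76.8 q [-0.42  0.78  0.09  1.5  -0.12  1.02  1.39]
axes in stand
 [[-0.156 -0.     0.988]
 [ 0.001  1.     0.   ]
 [-0.988  0.001 -0.156]]
```

View pics/scene24.png

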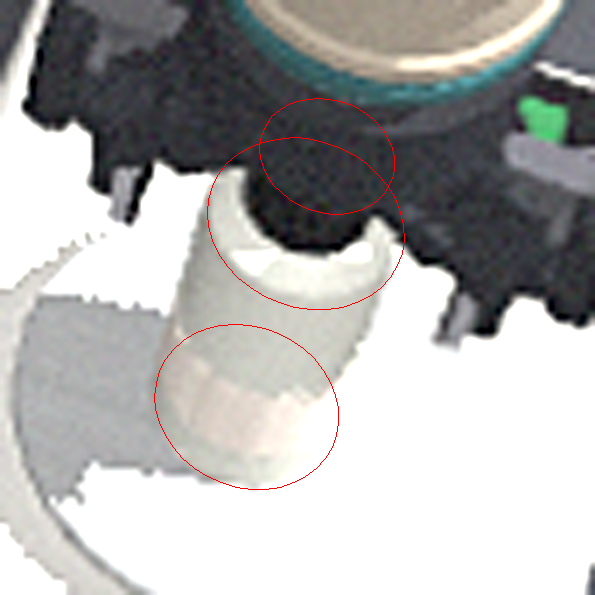

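>>> arm_command:
  series:
    - [0.9,0.06,0.01,0.4,0,0,0]
    - [0.9,0.12,0.01,0.8,0,0,0]
    - [0.9,0.19,0.02,1.19,0,0,0]
    - [0.9,0.19,0.02,1.19,0,0,0]
    - [0.9,0.19,0.02,1.19,0,0,0]
    - [0.9,0.19,0.02,1.19,0,0,0]
    - [0.9,0.19,0.02,1.19,0,0,0]
    - [0.9,0.19,0.02,1.19,0,0,0]
    - [0.9,0.19,0.02,1.19,0,0,0]
    - [0.9,0.19,0.02,1.19,0,0,0]
    - [0.9,0.19,0.02,1.19,0,0,0]
    - [0.9,0.19,0.02,1.19,0,0,0]
    - [0.9,0,2,1,0,0,0]
    - [0.9,0,2.5,1,0,0,0]
    - [0.9,0,2.5,0,0,0,0]
    - [0.9,0,2.5,0,0,0,0]
    - [0.9,0,2.5,0,0,0,0]
    - [0.9,0,0,0,0,0,0]
    - [0.9,0,0,0,0,0,0]

```text
clock: 30.43
eef_pos: [609.5, 337.0, 259.6]
tool_rot: [3.128, 1.414, -3.061]
force: [-0.1, -0.7, -0.2]
width: 77.1
```

```bash
python3 - <<'E'
from snap import *
f=np.array([596.2,214.1,68.])
snap("scene",(140,150,540,450),"send.png",2,[f,f+[0,0,128]],1.0)
snap("top",(160,120,460,300),"tend.png",2.6,[f,f+[0,0,128]],1.0); report()
for l in("bottle","grip","wide_jar","small_bottle"): print(l,[(np.round(d['centre'],0).tolist(),round(d['conf'],2)) for d in ctrl.spot_in(l,"scene")])
E
```

```text
t 30.53 tcp [610.6 333.7 259.7] stand-frame [101.3 527.8 259.7] F_stand [-0.3 -1.7  0.2] w 76.7 q [-0.55  0.76  0.1   1.1  -0.13  1.43  1.22]
axes in stand
 [[-0.155  0.001  0.988]
 [ 0.     1.    -0.001]
 [-0.988 -0.    -0.155]]
bottle [([510.0, -490.0, 44.0], 0.83), ([359.0, -333.0, 40.0], 0.66), ([614.0, 216.0, 160.0], 0.56)]
grip [([526.0, -102.0, 190.0], 0.65)]
wide_jar [([514.0, 10.0, 50.0], 0.69)]
small_bottle [([670.0, -2.0, 52.0], 0.61)]
```

View pics/send.png

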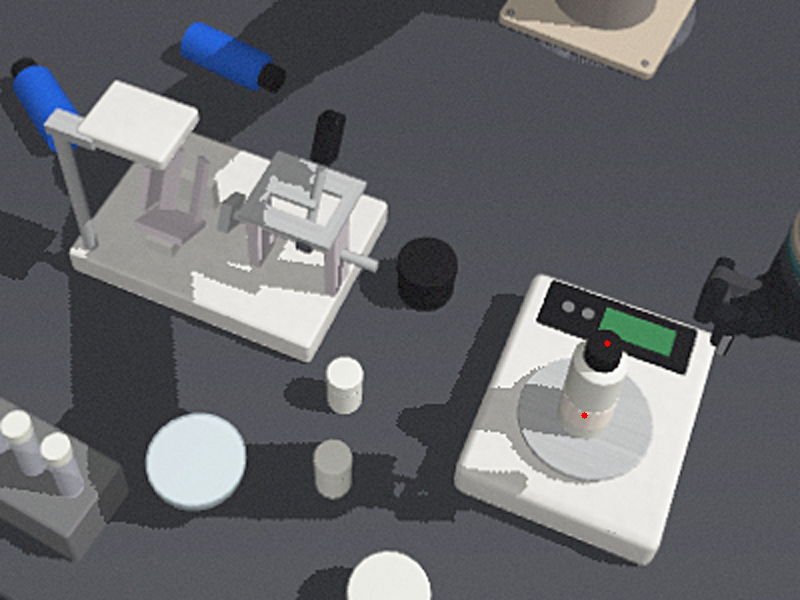

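View pics/tend.png

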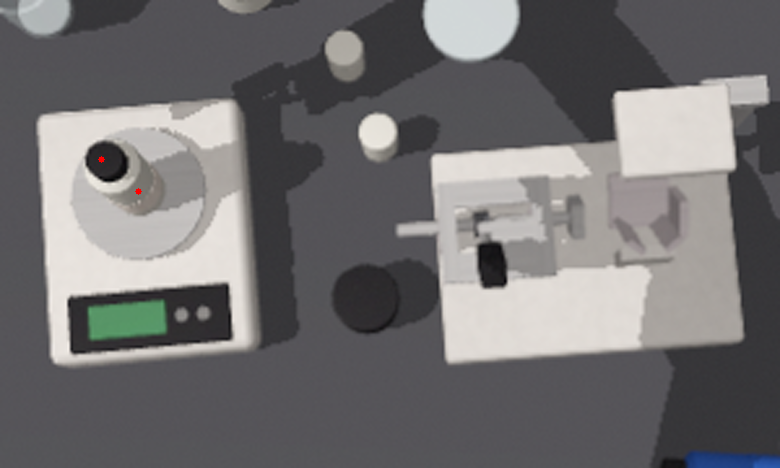

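The bottle stands upright near the middle of the pan: scene crop cap (605,350), foot about (583,425), and the pan centre at about (585,415). The clamp is still parked with its handle leaning at (328,135). The jar and both small bottles haven't moved, and the gripper is clear.

```bash
python3 -c "
from cell import ctrl
print(ctrl.finish_job())"
```

```text
the job is handed in; nothing more can be done
None
```

The job is handed in, at about 30.6 s of the 64 s allowed. No verdict was reported.

**What I did:** I drew the clamp back about 50 mm by its handle, swung it over about 0.5 rad and settled it into the notch at about 35 mm. I let go, then gripped the bottle under the hood with the jaws closing along the rod direction. I drew the bottle out along its own lean, turned it upright, set it on the pan with about 10 N showing at the wrist, released it and backed away.

**Last checks:**
- **Bottle:** it stands upright on the pan, about 2 mm from the pan centre I measured. That measurement is good to about 3 mm.
- **Clamp:** the last pictures and the detector both show it still parked in its notch.
- **Jar and small bottle:** both are where they were, within about 3 mm.
- **Arm:** it touches nothing.

**What disagreed:**
- **Finger tips:** the real finger tips sit about 32 mm behind the reported TCP along the tool. A touch on top of the grip and the scene pictures both showed this, so I corrected every move for it.
- **Tool lean:** joint 6 was close to its limit at the full lean, so the tool leaned about 19° at the bottle instead of 28°. That difference is a turn about the jaw axis, so the grip still held.
- **Cameras:** the two cameras differed by about 4 mm in x, and I used a joint fit of both.

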